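# Fit check of a conical gas port: taper plug in, wedged free

### The arm

A 6-joint arm with a two-finger parallel gripper is mounted at the origin on the work surface. World frame = base frame: x ahead of the robot, y to its left, z up, the work surface at z = 0. Lengths are in m, angles in rad, forces in N, time in s.
With the tool pointing down it reaches from about 0.35 to 0.8 m from the base axis. Payload 7.3 kg.
Tool frame: the origin (TCP) lies on the mounting face of the last link; the fingertips stand 173 mm ahead of it and the grasp point (between the pads) lies 155 mm ahead of it; z points along the fingers, x is the direction in which the jaws open and shut, and the axes are right-handed (so a half turn about z gives the same grasp; the last joint's range is limited). The gripper opens to 85 mm and grips with 20 to 120 N. Pads are 22 mm wide; open, the fingers measure 114 mm over their backs; the gripper's body (76 mm by 85 mm) begins 54 mm behind the grasp point. The pads swing forward as they close: fully open they stand 13 mm farther back than shut.
Start: joints at [-1.487, 0.342, 1.524, -0, 1.275, -0.146], TCP at [0.12, -0.511, 0.405] pointing down, gripper open.
Joint ranges: [-2.53, 2.53], [-0.77, 2.02], [0.04, 2.7], [-1, 4.14], [0.28, 2.66], [-3.11, 3.11]. Speed limits (rad/s): [2.57, 2.57, 3.14, 3.14, 3.14, 3.14].

### API

Orientations are given as a unit quaternion [x, y, z, w].
In Python, from workcell import bot, camera, camera_params gives the robot as it stands.
- The arm moves only by the shell command python3 -m jog 'ROWS'. ROWS is JSON, one flat list of numbers, 7 for each row, row after row: the opening, from -1 (shut) to 1 (fully open), so that 0 is half open, then the shift along the tool's x, y, z in units of 20 cm (1.0 is 20 cm), then the turn, a rotation vector about the tool's x, y, z in units of 60 degrees (1.0 is 60 degrees). In form: [hand, x, y, z, rx, ry, rz, hand, x, y, z, rx, ry, rz, ...]. A call has 1 to 8 rows; each row is the pose to reach, as a shift and turn from the pose measured when the call began, along the tool's axes at that moment; what a row does not reach only later rows make up. A row lasts 1/10 s, in which the tool goes at most 50 mm and 8.59 degrees, less where a joint would pass 70% of its speed; a pose out of reach is approached as far as the arm can. A call with a number of a shift or a turn outside -1 to 1 is refused whole. A call with a gripper value outside its range is refused whole. The fingers move at their own pace and stop on an object; the grip force is fixed at half the most. Time passes only in rows, so rows that repeat a pose let the fingers close. It gives the time, the measured TCP pose, the force and the opening at its end, in the units of the state.
- bot.state(): the state, without advancing time (a new reading comes with each control period).
- camera(name): name is "scene" or "top" or "wrist"; returns the picture (480x640x3 uint8, red, green, blue); there is no depth.
- camera_params(name): a dict with "fx", "fy", "cx", "cy" (pixels), "R" (3x3) and "t" (3): a world point X has camera coordinates R X + t; the wrist camera has in their place "T_tool_cam" (4x4, takes a point from camera to tool coordinates, whose origin is the TCP and whose axes are the tool frame's). Camera axes: x right, y down, z forward; pixel columns grow to the right and rows downward; lengths in m; the calibration is good to about 2 mm. A picture is of the moment at which its call begins: read the wrist's pose just before it. camera_params takes no time and is no camera call.
- bot.finish_job(): hands the job in, once; it reports no verdict.
The state is a dict: "time_s": time; "joint_positions": joint angles; "joint_vel": joint speeds; "tau": joint torques, N m; "ee_pos": TCP position; "orientation": TCP orientation; "force": force on the tool from outside, world axes, zero at the start; "ft_torque": the same for the moment, N m; "opening": finger opening in m.
Only numpy, scipy, OpenCV 4.12 (cv2) and the standard library are available. Lean on these libraries where they do the work, as an engineer would, in place of code of your own. Each camera call takes 0.05 s, during which the arm holds its last target.

### The job

Check the conical gas port on the anaesthesia cart: take the blue-handled taper plug from its rest, push it lightly into the port and twist until its key drops in, press it fully home and let go. Then free it with the orange wedge, not by pulling: drive the wedge through the slot in the foot of the port until the plug has come loose and sits on the flat of the wedge, and leave both there, let go. Never force anything, do not hold the plug while the wedge is in the slot, and leave the other things alone.

Things in the scene. Friction and masses are not known exactly. Their poses are not given: they have to be found in the camera images.
- port: White block 52 (x) x 50 (y) mm, top 82 mm above the table, on an aluminium plate 10 mm thick, fixed. Origin on the table under the axis of its upright bore, z up. The plate reaches from y -125 to +40 mm, x -35 to +35 mm. A plug pressed on it, or a wedge rammed against it, with over 50 N (70 N summed over all contacts) damages it.
- port_rim (a point): Centre of the bore's top rim, 82 mm above the table, axes as the port's. The bore is 34 mm wide; inside, four sprung steel segments form a 6 degree taper, 24 mm wide at its top (4 mm below the rim) and 19 mm at its foot (30 mm below). They centre the plug, resist its last 7 mm of travel with up to about 10 N, then grip it by friction.
- port_key (a point): Centre of the top of the brass key ring down in the bore, 40 mm above the table, axes as the port's. Its straight, polished slot, 7.8 mm wide, must take the plug's tang. The slot's direction is NOT given: within 0.7 rad either way of the port's x axis; it does not turn with the plug. The ring gives on a spring: 2.5 N, rising to 8.5 N at 4 mm down, then a hard stop.
- port_slot (a point): Middle of the floor of the wedge slot at its -y mouth, 10 mm above the table, axes as the port's. The slot, 18 mm wide (x) and 24 mm high, runs along y right through the foot of the block, from y -25 to +25 mm of the port; its floor is level with the plate's top. The wedge goes in from here, towards +y, and comes out beyond.
- rest: White block 64 x 64 x 66 mm, fixed, with an upright 32 mm through hole in which the plug hangs loosely by its collar (plug origin 4 mm above the table). Origin at the centre of its underside.
- plug: Steel taper plug, 106 mm long, about 0.22 kg, upright in the rest. Origin at its bottom end on its axis, z up to the head. From below: flat tang 16 (x) x 5 mm (y), z 0 to 23; 6 degree taper from 18.6 mm wide at z 23 to 26 mm at z 60; collar 40 mm wide, z 62 to 68; neck; bar head. Turned half round it is the same.
- plug_shoulder (a point): Centre of the underside of the plug's collar, 62 mm above its origin. Fully home it lies on the port's rim (plug origin 20 mm above the table, tang's end 10 mm over the floor of the wedge slot). With the tang lying across the key ring the plug stands 16 to 20 mm too high; with tang and ring slot in line within about 0.15 rad it can go down.
- plug_head (a point): Middle of the plug's blue bar head, 88 mm above its origin: bar 44 mm (x, in line with the tang) x 14 mm (y) x 36 mm high, z 70 to 106 of the plug, to be pinched across its 14 mm.
- wedge: Wedge tool, orange with a bare metal blade, 0.15 kg, lying on its flat underside on the table. Origin on the underside below its upright post; +y along the blade to the tip. Post 20 (x) x 22 mm (y), z 18 to 64, to be gripped. Block 24 mm wide, 18 mm high, y -14 to +62; its front face at y 62 is the shoulder that stops against the port.
- wedge_tip (a point): Lower edge of the wedge's tip, at y 152 mm of the wedge. The polished blade is 12 mm wide; from the shoulder to y 94 it is 18 mm high with a flat top, then slopes down to 4 mm at the tip. Driven in along the port's y until its shoulder meets the port's -y face, it lifts the seated plug 8 mm, which then stands on the flat. It takes up to 20 N, driven slowly.
- canister_a: Bystander: grey-blue absorber canister with white ends, 88 mm wide, 142 mm high, origin under its centre.
- canister_b: Bystander: a second such canister.
- mask: Bystander: light blue conical mask, 64 mm wide, 58 mm high, origin under its centre.
- adapter: Bystander: brass tube 32 mm wide, 30 mm high, origin under its centre.
- blank_cap: Bystander: green cap 28 mm wide, 22 mm high, origin under its centre.
- driver: Bystander: red-handled screwdriver 170 mm long, lying on the table.
- jar: Bystander: amber jar 48 mm wide, 70 mm high, origin under its centre.
There are look-alikes about, which are no part of the job. Of the things that look like the plug, the middle-sized one is meant.

How it is judged:
On the way, in this order (a step that is already met when the one before it is completed fails the run):
1. the plug is fully home in the port, upright and let go (z of plug_shoulder in the frame of port_rim below 0.0025 m and horizontal distance between plug_shoulder and port_rim below 0.005 m and angle between plug's own z axis and vertical below 0.08 rad and contact force between the fingers and plug below 0.2 N), for 0.3 s.
2. the wedge's tip is in the slot while the plug is still fully home and let go (y of wedge_tip in the frame of port between -0.018 and 0.03 m and x of wedge_tip in the frame of port between -0.008 and 0.008 m and z of wedge_tip in the frame of port below 0.034 m and z of plug_shoulder in the frame of port_rim below 0.003 m and contact force between the fingers and plug below 0.2 N), for 0.05 s.
3. the wedge has lifted the plug loose (z of plug_shoulder in the frame of port_rim between 0.0055 and 0.0125 m and horizontal distance between plug_shoulder and port_rim below 0.005 m and angle between plug's own z axis and vertical below 0.08 rad and y of wedge_tip in the frame of port above 0.04 m and x of wedge_tip in the frame of port between -0.008 and 0.008 m and z of wedge_tip in the frame of port below 0.034 m and contact force between wedge and plug above 0.3 N and contact force between the fingers and plug below 0.2 N), for 0.2 s.
At the end, for the whole second after the job is handed in: The plug stands in the port, upright (within 0.08 rad) and centred (5 mm), resting on the wedge with its shoulder 5.5 to 12.5 mm above the rim; the wedge lies through the slot with its tip at least 40 mm past the bore's axis and within 8 mm of the slot's middle; both let go and at rest (all of step 3 and contact force between the fingers and wedge below 0.2 N and linear speed of each of plug, wedge below 0.02 m/s); the robot touches nothing.
It fails at once if the plug is pressed on the port with more than 70 N (contact force between plug and port above 70 N).
It fails at once if the wedge is pressed on the port with more than 70 N (contact force between wedge and port above 70 N).
It fails at once if the plug is held while the wedge is in the slot (y of wedge_tip in the frame of port above -0.018 m and x of wedge_tip in the frame of port between -0.008 and 0.008 m and z of wedge_tip in the frame of port below 0.034 m and contact force between the fingers and plug above 0.5 N).
It fails at once if a bystander is moved more than 30 mm (distance of any of canister_a, canister_b, mask, adapter, blank_cap, driver, jar from where it was at the start of the episode above 0.03 m).
It also fails if it takes over 64 s, if anything falls off the work surface, if the arm or the gripper's body presses on something with over 40 N, if the wrist force passes 120 N, or if a joint passes its speed limit or range.

## Working session

There is one attempt and no reset: what is moved stays moved. The work goes in short steps, Python scripts to look and compute and a shell command to move; the robot and the scene stay as the last step left them, time stands still between calls to the robot, and variables do not carry over. Pictures are saved under pics/ and viewed, and the job is handed in when it is done.

```bash
ls; mkdir -p pics; python3 - <<'E'
from workcell import bot,camera,camera_params
import cv2
print(bot.state())
for n in ["scene","top","wrist"]:
    im=camera(n); cv2.imwrite(f"pics/{n}0.png",im[:,:,::-1]); print(n,camera_params(n))
E
```

```text
pics
{'time_s': 0.0, 'joint_positions': array([-1.48702491e+00,  3.42718083e-01,  1.52503654e+00, -2.74796167e-05,
        1.27538312e+00, -1.46004491e-01]), 'joint_vel': array([-0.00083438,  0.00063193, -0.00111592, -0.00063273,  0.00112934,
        0.00202102]), 'tau': array([-2.90942817e-04, -4.33675468e+01, -2.46013784e+01, -1.38859486e-04,
        7.91528699e-03,  2.76271942e-05]), 'ee_pos': array([ 0.11957753, -0.51105666,  0.40402134]), 'orientation': array([ 7.83506988e-01, -6.21382493e-01, -5.38587988e-04, -5.54002670e-04]), 'force': array([0.63735519, 0.20748907, 0.4682121 ]), 'ft_torque': array([-0.00792145, -0.00366175,  0.0198889 ]), 'opening': 0.08546839025908123}
scene {'fx': 504.07297548494324, 'fy': 504.07297548494324, 'cx': 318.96622388322737, 'cy': 240.60597996072192, 'R': array([[-6.33709877e-01,  7.73570576e-01,  5.95330969e-04],
       [ 4.24022618e-01,  3.48003270e-01, -8.36121130e-01],
       [-6.47005882e-01, -5.29605785e-01, -5.48544530e-01]]), 't': array([ 0.25956387, -0.17597487,  1.45822354])}
top {'fx': 475.01109365222607, 'fy': 475.01109365222607, 'cx': 322.37309288281915, 'cy': 232.90747415861523, 'R': array([[-0.00909251, -0.99992991,  0.00758253],
       [-0.99395075,  0.00820764, -0.10951961],
       [ 0.1094497 , -0.00853247, -0.99395571]]), 't': array([0.09249917, 0.54509349, 1.21214012])}
wrist {'fx': 374.18398978536726, 'fy': 374.18398978536726, 'cx': 313.7847566667853, 'cy': 234.67587618905577, 'T_tool_cam': array([[ 9.99998648e-01, -7.85986129e-04,  1.44468798e-03,
         1.29161796e-04],
       [ 3.59710776e-04,  9.61669613e-01,  2.74210550e-01,
        -6.96423349e-02],
       [-1.60483822e-03, -2.74209660e-01,  9.61668595e-01,
         3.11544182e-02],
       [ 0.00000000e+00,  0.00000000e+00,  0.00000000e+00,
         1.00000000e+00]])}
```

View pics/scene0.png

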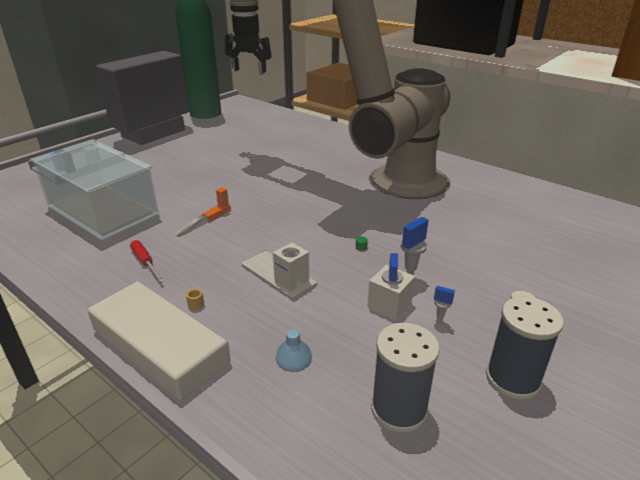

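View pics/top0.png

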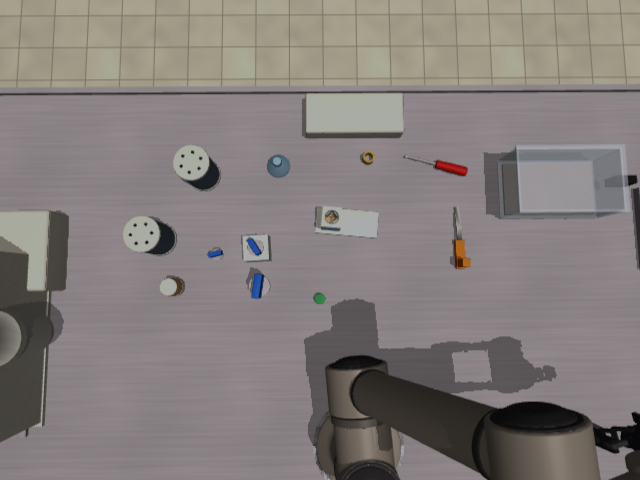

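View pics/wrist0.png

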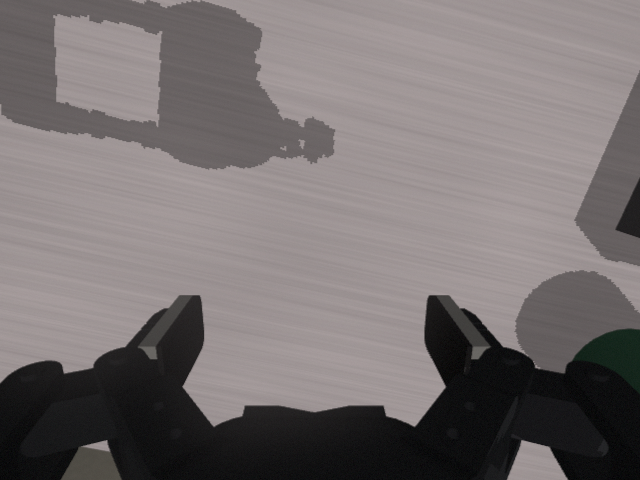

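The three blue-handled plugs appear in the top view at (258,286) large, (255,246) in the rest and middle-sized, and (215,253) small. The port bore is at about (332,217) with its plate running right (world -y). The wedge is at about (460,240) with its tip up at (457,208), which is +x.

```bash
cat > h.py <<'E'
import numpy as np, cv2
from workcell import bot,camera,camera_params
from scipy.spatial.transform import Rotation as Ro
def ray(name,uv,st=None):
    p=camera_params(name); d=np.array([(uv[0]-p['cx'])/p['fx'],(uv[1]-p['cy'])/p['fy'],1.])
    if name=='wrist':
        T=p['T_tool_cam'];R=Ro.from_quat(st['orientation']).as_matrix()
        return st['ee_pos']+R@T[:3,3], R@T[:3,:3]@d
    R=p['R']; return -R.T@p['t'], R.T@d
def onz(name,uv,z,st=None):
    o,d=ray(name,uv,st); return o+d*(z-o[2])/d[2]
def proj(name,X,st=None):
    p=camera_params(name); X=np.asarray(X,float)
    if name=='wrist':
        T=p['T_tool_cam'];R=Ro.from_quat(st['orientation']).as_matrix()
        c=T[:3,:3].T@(R.T@(X-st['ee_pos'])-T[:3,3])
    else: c=p['R']@X+p['t']
    return np.array([p['fx']*c[0]/c[2]+p['cx'],p['fy']*c[1]/c[2]+p['cy']])
def blobs(img,mask,minA=15):
    n,l,s,c=cv2.connectedComponentsWithStats(mask.astype(np.uint8))
    return [(s[i,:5].tolist(),c[i].round(1).tolist(),l==i) for i in range(1,n) if s[i,4]>=minA]
def hsv(im): return cv2.cvtColor(im,cv2.COLOR_RGB2HSV)
def snap(name,tag):
    st=bot.state(); im=camera(name); cv2.imwrite(f'pics/{tag}.png',im[:,:,::-1]); np.savez(f'pics/{tag}.npz',im=im,p=st['ee_pos'],q=st['orientation']); return st,im
def goto(target,jawdir_angle=None,R=None):
    """print shift in tool axes /0.2 and turn /60deg for TCP target; jawdir_angle = world angle of tool x with tool down"""
    st=bot.state(); R0=Ro.from_quat(st['orientation'])
    sh=R0.inv().apply(np.asarray(target)-st['ee_pos'])
    a=jawdir_angle
    best=None
    for k in ([0,np.pi] if a is not None else [0]):
        Rt=Ro.from_matrix(np.array([[np.cos(a+k),np.sin(a+k),0],[np.sin(a+k),-np.cos(a+k),0],[0,0,-1]])) if a is not None else R0
        rv=(R0.inv()*Rt).as_rotvec()
        print('turn opt',k,'shift units',(sh/0.2).round(4),'rot units',(rv/(np.pi/3)).round(4),'mm',(sh*1000).round(1),'j6',st['joint_positions'][5].round(3))
E
python3 - <<'E'
from h import *
im=cv2.imread('pics/top0.png')[:,:,::-1].copy(); h=hsv(im)
H,S,V=h[...,0],h[...,1],h[...,2]
for nm,m,z in [('blue',(H>105)&(H<130)&(S>150),.092),('orange',(H>5)&(H<18)&(S>180),.018)]:
    for s,c,l in blobs(im,m):
        r=cv2.minAreaRect(np.argwhere(l)[:,::-1].astype(np.float32)); print(nm,s,c,r,onz('top',c,z).round(4))
cv2.imwrite('pics/c1.png',cv2.resize(im[190:280,230:400,::-1],None,fx=4.5,fy=4.5,interpolation=cv2.INTER_CUBIC))
cv2.imwrite('pics/c2.png',cv2.resize(im[190:290,400:520,::-1],None,fx=5,fy=5,interpolation=cv2.INTER_CUBIC))
E
```

```text
blue [247, 238, 14, 17, 103] [253.4, 246.3] ((253.4157257080078, 246.3651580810547), (18.231964111328125, 5.617988586425781), 57.9946174621582) [0.5071 0.2591 0.092 ]
blue [208, 251, 14, 6, 59] [214.6, 253.5] ((214.61766052246094, 253.47061157226562), (4.123105525970459, 13.581995010375977), 75.96376037597656) [0.4901 0.3545 0.092 ]
blue [252, 274, 11, 24, 211] [256.9, 285.6] ((256.90997314453125, 285.6299743652344), (8.7681245803833, 23.900211334228516), 8.13010311126709) [0.4105 0.2499 0.092 ]
orange [454, 240, 16, 28, 305] [460.2, 254.7] ((461.5252990722656, 253.40467834472656), (27.571203231811523, 14.222249984741211), 86.42366790771484) [ 0.4865 -0.2745  0.018 ]
orange [176, 280, 5, 14, 28] [178.5, 286.2] ((178.3000030517578, 286.5999755859375), (3.6047353744506836, 13.11510181427002), 4.39870548248291) [0.4108 0.4631 0.018 ]
```

View pics/c1.png

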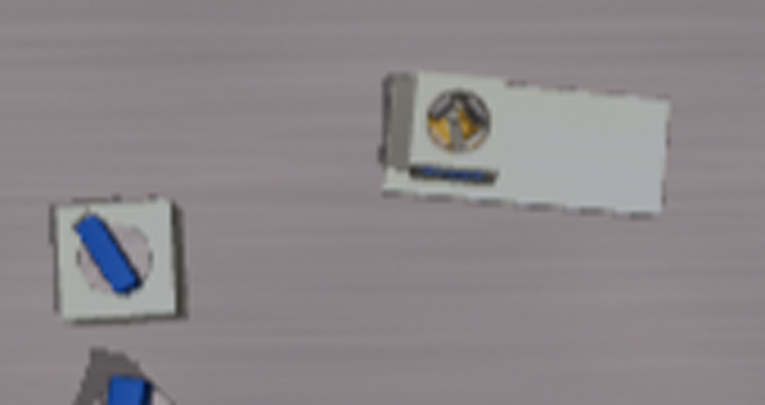

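View pics/c2.png

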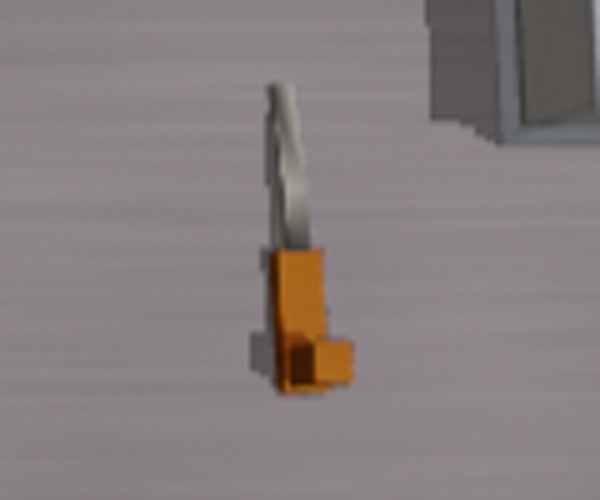

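```bash
python3 - <<'E'
from h import *
f=lambda x,y:(230+x/4.5,190+y/4.5)
b=onz('top',f(458,120),.082);print('bore',b)
# plate corners right, z .01
for p in [(668,101),(661,214)]: print(onz('top',f(*p),.01).round(4))
for p in [(378,193)]: print('left',onz('top',f(*p),.01).round(4))
g=lambda x,y:(400+x/5,190+y/5)
print('post',onz('top',g(333,360),.064),'tip',onz('top',g(280,86),.004),'post base',onz('top',g(300,250),.018))
st=bot.state();R=Ro.from_quat(st['orientation']).as_matrix();print('tool x',R[:,0])
for a in [0,np.pi/2-.04]:
    Rt=np.array([[np.cos(a),np.sin(a),0],[np.sin(a),-np.cos(a),0],[0,0,-1]])
    t=np.array([b[0],b[1],.31])+Rt@[0,.07,0]
    print(a,t); goto(t,a)
E
```

```text
bore [0.58096648 0.06420959 0.082     ]
[ 0.6018 -0.0626  0.01  ]
[ 0.5344 -0.057   0.01  ]
left [0.5483 0.1098 0.01  ]
post [ 0.46502647 -0.2761579   0.064     ] tip [ 0.61529649 -0.27255577  0.004     ] post base [ 0.52531332 -0.27551418  0.018     ]
tool x [ 0.22775958 -0.9737167  -0.00116599]
0 [ 0.58096648 -0.00579041  0.31      ]
turn opt 0 shift units [-1.9341 -2.8216  0.4736] rot units [-9.0000e-04  8.0000e-04 -1.2806e+00] mm [-386.8 -564.3   94.7] j6 -0.146
turn opt 3.141592653589793 shift units [-1.9341 -2.8216  0.4736] rot units [9.0000e-04 9.0000e-04 1.7194e+00] mm [-386.8 -564.3   94.7] j6 -0.146
1.5307963267948965 [0.65091049 0.06141033 0.31      ]
turn opt 0 shift units [-2.1816 -3.2386  0.474 ] rot units [-1.6000e-03 -0.0000e+00 -2.7424e+00] mm [-436.3 -647.7   94.8] j6 -0.146
turn opt 3.141592653589793 shift units [-2.1816 -3.2386  0.474 ] rot units [-0.      0.0011  0.2576] mm [-436.3 -647.7   94.8] j6 -0.146
```

```bash
python3 - <<'E'
from h import *
goto([.511,.067,.31],-1.61)
E
```

```text
turn opt 0 shift units [-2.3682 -2.5638  0.4741] rot units [-0.      0.0011  0.2569] mm [-473.6 -512.8   94.8] j6 -0.146
turn opt 3.141592653589793 shift units [-2.3682 -2.5638  0.4741] rot units [-1.6000e-03 -0.0000e+00 -2.7431e+00] mm [-473.6 -512.8   94.8] j6 -0.146
```

```bash
python3 -m jog '[1,-0.92,-1,0,0,0,0.25, 1,-0.92,-1,0,0,0,0.25, 1,-0.92,-1,0,0,0,0.25, 1,-0.92,-1,0,0,0,0.25, 1,-0.92,-1,0,0,0,0.25, 1,-0.92,-1,0,0,0,0.25]'; python3 - <<'E'
from h import *
goto([.511,.067,.31],-1.61)
E
```

```text
time_s: 0.75
ee_pos: [0.2735, -0.2833, 0.4044]
orientation: [-0.697, 0.718, 0.001, 0.001]
force: [1.3, -0.0, -0.2]
opening: 0.0854
turn opt 0 shift units [-1.7847 -1.1351  0.4761] rot units [-0.      0.0022  0.0091] mm [-356.9 -227.    95.2] j6 0.601
turn opt 3.141592653589793 shift units [-1.7847 -1.1351  0.4761] rot units [-0.0035 -0.     -2.9909] mm [-356.9 -227.    95.2] j6 0.601
```

```bash
python3 -m jog '[1,-1,-0.63,0.24,0,0,0, 1,-1,-0.63,0.24,0,0,0, 1,-1,-0.63,0.24,0,0,0, 1,-1,-0.63,0.24,0,0,0, 1,-1,-0.63,0.24,0,0,0]'; python3 - <<'E'
from h import *
goto([.511,.067,.31],-1.61)
E
```

```text
time_s: 1.25
ee_pos: [0.406, -0.0848, 0.3564]
orientation: [-0.697, 0.717, 0.001, 0.001]
force: [1.2, -0.8, 0.8]
opening: 0.0858
turn opt 0 shift units [-0.7733 -0.5024  0.2342] rot units [-0.0001  0.0023  0.0096] mm [-154.7 -100.5   46.8] j6 1.207
turn opt 3.141592653589793 shift units [-0.7733 -0.5024  0.2342] rot units [-3.6000e-03 -1.0000e-04 -2.9904e+00] mm [-154.7 -100.5   46.8] j6 1.207
```

```bash
python3 -m jog '[1,-0.773,-0.502,0.234,0,0.002,0.01, 1,-0.773,-0.502,0.234,0,0.002,0.01, 1,-0.773,-0.502,0.234,0,0.002,0.01, 1,-0.773,-0.502,0.234,0,0.002,0.01, 1,-0.773,-0.502,0.234,0,0.002,0.01, 1,-0.773,-0.502,0.234,0,0.002,0.01]'; python3 - <<'E'
from h import *
st,im=snap('wrist','w1'); print(st['ee_pos'],st['joint_vel'].round(3),proj('wrist',[.581,.0642,.082],st))
E
```

```text
time_s: 1.85
ee_pos: [0.5108, 0.0676, 0.3093]
orientation: [-0.694, 0.72, 0.001, -0.001]
force: [-0.6, -0.3, 0.2]
opening: 0.0853
[0.51080226 0.06759997 0.30925722] [-0.037 -0.03   0.02  -0.001 -0.    -0.003] [314.48498988 126.0500892 ]
```

View pics/w1.png

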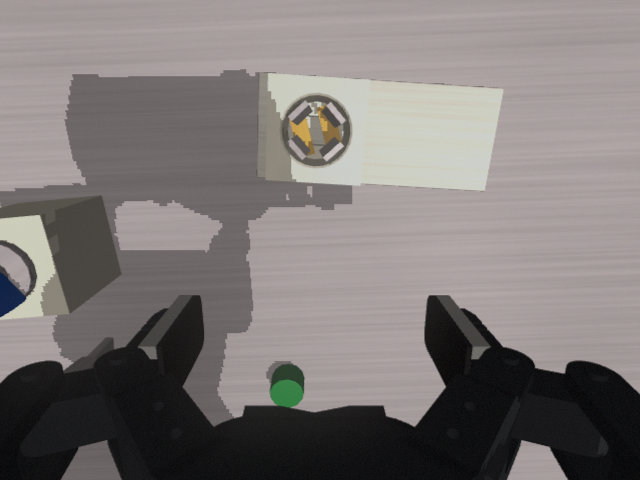

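```bash
python3 - <<'E'
from h import *
im=cv2.imread('pics/w1.png'); cv2.imwrite('pics/c3.png',cv2.resize(im[60:200,250:380],None,fx=4.2,fy=4.2,interpolation=cv2.INTER_CUBIC))
E
```

```text
(no output)
```

View pics/c3.png

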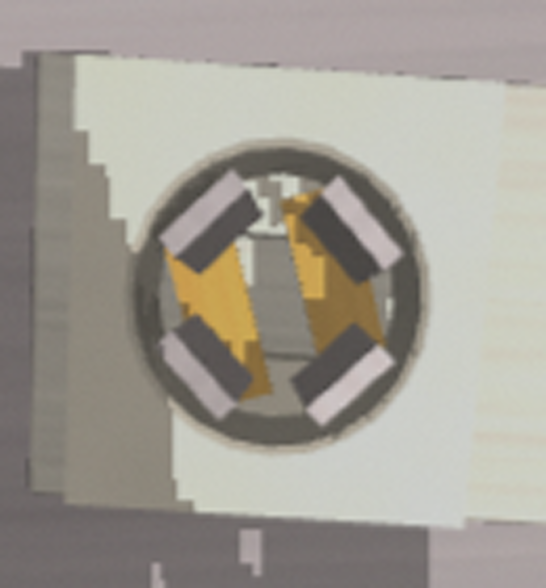

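```bash
python3 - <<'E'
from h import *
d=np.load('pics/w1.npz');st={'ee_pos':d['p'],'orientation':d['q']}
f=lambda p:(250+p[0]/4.2-.4,60+p[1]/4.2-.4)
W=lambda p,z:onz('wrist',f(p),z,st)
def ang(p,q,z):
    v=W(p,z)-W(q,z); return np.arctan2(v[1],v[0])
for z,p,q in [(.04,(235,245),(270,390)),(.04,(285,205),(320,345)),(.082,(505,83),(463,525)),(.082,(75,55),(62,505))]:
    print(z,ang(p,q,z).round(3),W(p,z).round(4),W(q,z).round(4))
print('top edge',ang((505,83),(75,55),.082)+np.pi/2, ang((463,525),(62,505),.082)+np.pi/2)
print('bore',W((281,295),.082))
for c in [(75,55),(505,83),(463,525),(62,505)]: print(W(c,.082).round(4))
for u in [(503,89),(486,190)]: print('plate',onz('wrist',u,.01,st).round(4))
E
```

```text
0.04 0.204 [0.5861 0.0693 0.04  ] [0.5654 0.065  0.04  ]
0.04 0.222 [0.5913 0.0619 0.04  ] [0.5716 0.0574 0.04  ]
0.082 -0.099 [0.6018 0.0364 0.082 ] [0.5506 0.0415 0.082 ]
0.082 -0.103 [0.6067 0.086  0.082 ] [0.555  0.0914 0.082 ]
top edge -0.0979679929633015 -0.08790128431967514
bore [0.57912805 0.06325055 0.082     ]
[0.6067 0.086  0.082 ]
[0.6018 0.0364 0.082 ]
[0.5506 0.0415 0.082 ]
[0.555  0.0914 0.082 ]
plate [ 0.6003 -0.0633  0.01  ]
plate [ 0.5323 -0.0579  0.01  ]
```

```bash
python3 - <<'E'
from h import *
goto([.444,.228,.34],-1.11)
E
```

```text
turn opt 0 shift units [-0.7925  0.3642 -0.1509] rot units [ 1.100e-03  2.000e-04 -4.772e-01] mm [-158.5   72.8  -30.2] j6 1.591
turn opt 3.141592653589793 shift units [-0.7925  0.3642 -0.1509] rot units [ 3.0000e-04 -1.4000e-03  2.5228e+00] mm [-158.5   72.8  -30.2] j6 1.591
```

```bash
python3 -m jog '[0,-0.7925,0.364,-0.151,0,0,-0.477, 0,-0.7925,0.364,-0.151,0,0,-0.477, 0,-0.7925,0.364,-0.151,0,0,-0.477, 0,-0.7925,0.364,-0.151,0,0,-0.477, 0,-0.7925,0.364,-0.151,0,0,-0.477, 0,-0.7925,0.364,-0.151,0,0,-0.477]'; python3 - <<'E'
from h import *
st,im=snap('wrist','w2'); print(st['ee_pos'],st['joint_vel'].round(3))
h=hsv(im);H,S,V=h[...,0],h[...,1],h[...,2]
for s,c,l in blobs(im,(H>105)&(H<130)&(S>150),80):
    r=cv2.minAreaRect(np.argwhere(l)[:,::-1].astype(np.float32)); print(s,c,r)
    b=cv2.boxPoints(r); w=np.array([onz('wrist',p,.11,st) for p in b]); print(w.round(4),w.mean(0).round(4))
E
```

```text
time_s: 2.5
ee_pos: [0.4439, 0.2271, 0.3406]
orientation: [0.85, -0.527, 0.0, 0.0]
force: [0.3, 0.4, 0.2]
opening: 0.0427
[0.4438667  0.22712528 0.3405871 ] [-0.028  0.013  0.    -0.003 -0.002  0.003]
[115, 61, 62, 31, 1124] [144.2, 76.3] ((144.2344207763672, 76.3786849975586), (62.58499526977539, 18.72396469116211), 13.240520477294922)
[[0.4832 0.3576 0.11  ]
 [0.4921 0.3583 0.11  ]
 [0.4992 0.3294 0.11  ]
 [0.4903 0.3283 0.11  ]] [0.4912 0.3434 0.11  ]
[303, 116, 10, 23, 87] [307.2, 126.6] ((308.19622802734375, 126.91808319091797), (22.66720199584961, 8.704672813415527), 83.2901611328125)
[[0.509  0.2652 0.11  ]
 [0.5114 0.2615 0.11  ]
 [0.5021 0.2554 0.11  ]
 [0.4996 0.2591 0.11  ]] [0.5055 0.2603 0.11  ]
[577, 182, 43, 29, 154] [598.0, 195.8] ((598.0969848632812, 195.8625946044922), (50.45978927612305, 3.1237010955810547), 35.21759033203125)
[[0.5434 0.1194 0.11  ]
 [0.5449 0.1193 0.11  ]
 [0.5421 0.0894 0.11  ]
 [0.5405 0.0894 0.11  ]] [0.5427 0.1044 0.11  ]
[260, 270, 34, 64, 1125] [273.2, 295.6] ((265.84613037109375, 300.73077392578125), (32.72731018066406, 56.85676193237305), 33.690067291259766)
[[0.3908 0.2513 0.11  ]
 [0.4262 0.2469 0.11  ]
 [0.423  0.2282 0.11  ]
 [0.3869 0.2319 0.11  ]] [0.4067 0.2396 0.11  ]
```

View pics/w2.png

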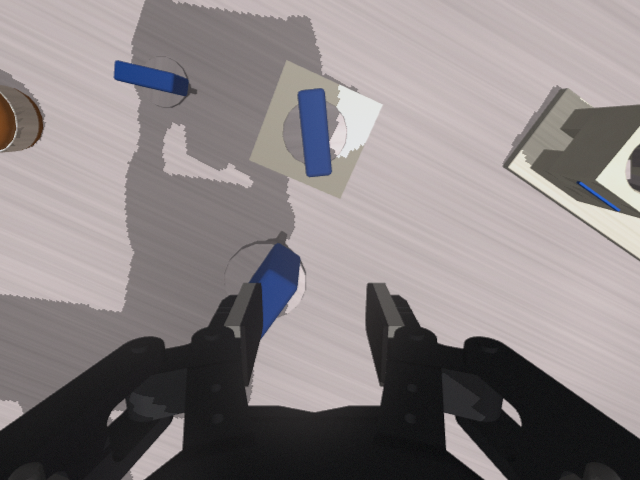

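```bash
python3 - <<'E'
from h import *
d=np.load('pics/w2.npz');st={'ee_pos':d['p'],'orientation':d['q']};im=d['im']
h=hsv(im);H,S,V=h[...,0],h[...,1],h[...,2]
for s,c,l in blobs(im,(H>100)&(H<135)&(S>100)&(V>35),300):
    if not 250<c[0]<380 or c[1]>200: continue
    r=cv2.minAreaRect(np.argwhere(l)[:,::-1].astype(np.float32)); print(s,c,r)
    b=cv2.boxPoints(r); w=np.array([onz('wrist',p,.11,st) for p in b]); print(w.round(4),w.mean(0).round(4))
    e1=w[1]-w[0];e2=w[2]-w[1];e=e1 if np.linalg.norm(e1)>np.linalg.norm(e2) else e2
    a=np.arctan2(e[1],e[0]);a=(a+np.pi/2)%np.pi-np.pi/2;print('len',np.linalg.norm(e1),np.linalg.norm(e2),'bar ang',a)
    m=w.mean(0); goto([m[0],m[1],.097+.155],a-np.pi/2)
E
```

```text
[298, 89, 33, 88, 2213] [314.6, 131.9] ((314.4426574707031, 132.3688507080078), (86.46163940429688, 26.16482925415039), 84.80557250976562)
[[0.5189 0.2728 0.11  ]
 [0.5257 0.2616 0.11  ]
 [0.4894 0.2387 0.11  ]
 [0.4821 0.2505 0.11  ]] [0.504  0.2559 0.11  ]
len 0.013049460288346176 0.042906530211549436 bar ang 0.5632605386346627
turn opt 0 shift units [ 0.0013 -0.3333  0.4412] rot units [ 0.0007 -0.     -0.1001] mm [  0.3 -66.7  88.2] j6 1.43
turn opt 3.141592653589793 shift units [ 0.0013 -0.3333  0.4412] rot units [-0.0000e+00 -1.1000e-03  2.8999e+00] mm [  0.3 -66.7  88.2] j6 1.43
```

```bash
python3 -m jog '[0,0.001,-0.333,0.1,0,0,-0.1, 0,0.001,-0.333,0.1,0,0,-0.1, 0,0.001,-0.333,0.2,0,0,-0.1, 0,0.001,-0.333,0.3,0,0,-0.1, 0,0.001,-0.333,0.38,0,0,-0.1, 0,0.001,-0.333,0.441,0,0,-0.1, 0,0.001,-0.333,0.441,0,0,-0.1]'; python3 - <<'E'
from h import *
st,im=snap('wrist','w3'); print(st['joint_vel'].round(3));goto([.504,.2559,.252],.563-np.pi/2)
E
```

```text
time_s: 3.25
ee_pos: [0.504, 0.2544, 0.2503]
orientation: [0.875, -0.484, -0.001, 0.002]
force: [0.6, -0.1, -0.7]
opening: 0.0427
[ 0.012 -0.032 -0.034  0.003  0.03  -0.   ]
turn opt 0 shift units [-0.0051 -0.0016 -0.0023] rot units [ 0.0021  0.0003 -0.0016] mm [-1.  -0.3 -0.5] j6 1.342
turn opt 3.141592653589793 shift units [-0.0051 -0.0016 -0.0023] rot units [ 4.0000e-04 -3.3000e-03  2.9984e+00] mm [-1.  -0.3 -0.5] j6 1.342
```

View pics/w3.png

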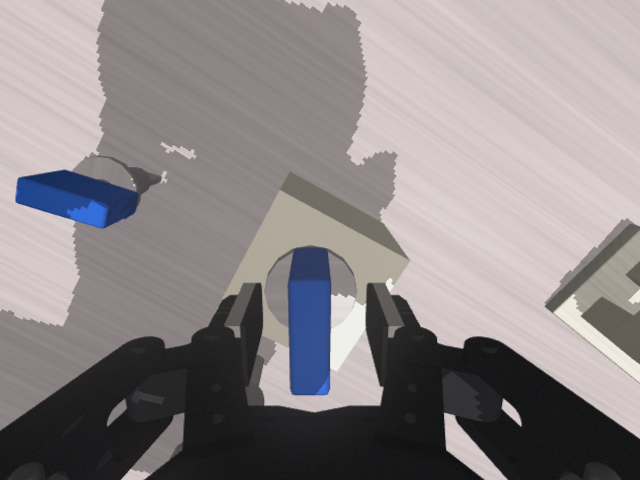

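The bar (290–330, 248–394) stands midway between the pads and in line with them. I'll close now.

```bash
python3 -m jog '[-1,-0.002,0,0,0.002,0,0, -1,-0.002,0,0,0.002,0,0, -1,-0.002,0,0,0.002,0,0, -1,-0.002,0,0,0.002,0,0, -1,-0.002,0,0,0.002,0,0, -1,-0.002,0,0,0.002,0,0]'; python3 - <<'E'
from h import *
print(bot.state()['force'],bot.state()['opening']);goto([.504,.2559,.252],.563-np.pi/2)
E
```

```text
time_s: 3.9
ee_pos: [0.5044, 0.2552, 0.2526]
orientation: [0.875, -0.483, 0.001, -0.001]
force: [-0.3, -2.2, 7.4]
opening: 0.0133
[-0.25550869 -2.21402539  7.37249348] 0.013285309524579647
turn opt 0 shift units [-0.0037 -0.0002  0.0029] rot units [-0.0017 -0.0005 -0.0014] mm [-0.7 -0.   0.6] j6 1.342
turn opt 3.141592653589793 shift units [-0.0037 -0.0002  0.0029] rot units [-8.0000e-04  2.7000e-03  2.9986e+00] mm [-0.7 -0.   0.6] j6 1.342
```

```bash
python3 -m jog '[-1,0,0,-0.1,0,0,0, -1,0,0,-0.3,0,0,0, -1,0,0,-0.5,0,0,0, -1,0,0,-0.58,0,0,0, -1,0,0,-0.58,0,0,0]'; python3 - <<'E'
from h import *
print(bot.state()['force'],bot.state()['opening']);
goto([.579,.0635,.37],.213-np.pi/2)
goto([.579,.0635,.37],.563-np.pi/2)
E
```

```text
time_s: 4.4
ee_pos: [0.5043, 0.2554, 0.3711]
orientation: [0.875, -0.483, 0.002, -0.003]
force: [0.5, -0.1, -3.1]
opening: 0.013
[ 0.48799862 -0.1235368  -3.09406262] 0.01303696070363959
turn opt 0 shift units [1.011  0.1953 0.0059] rot units [-0.0067 -0.0004  0.3331] mm [202.2  39.1   1.2] j6 1.342
turn opt 3.141592653589793 shift units [1.011  0.1953 0.0059] rot units [ 5.0000e-04 -9.5000e-03 -2.6669e+00] mm [202.2  39.1   1.2] j6 1.342
turn opt 0 shift units [1.011  0.1953 0.0059] rot units [-0.0065 -0.0015 -0.0012] mm [202.2  39.1   1.2] j6 1.342
turn opt 3.141592653589793 shift units [1.011  0.1953 0.0059] rot units [-2.4000e-03  1.0200e-02  2.9988e+00] mm [202.2  39.1   1.2] j6 1.342
```

```bash
python3 -m jog '[-1,1,0.195,0,-0.006,0,0.333, -1,1,0.195,0,-0.006,0,0.333, -1,1,0.195,0,-0.006,0,0.333, -1,1,0.195,0,-0.006,0,0.333, -1,1,0.195,0,-0.006,0,0.333, -1,1,0.195,0,-0.006,0,0.333, -1,1,0.195,0,-0.006,0,0.333]'; python3 - <<'E'
from h import *
st,im=snap('wrist','w4');snap('scene','s4')
im=cv2.imread('pics/s4.png');cv2.imwrite('pics/c4.png',cv2.resize(im[150:330,220:440],None,fx=3,fy=3))
print(st['force'],st['joint_vel'].round(3));goto([.579,.0635,.345],.213-np.pi/2)
E
```

```text
time_s: 5.1
ee_pos: [0.5773, 0.0662, 0.3697]
orientation: [0.778, -0.628, -0.001, 0.0]
force: [0.3, -0.1, -2.7]
opening: 0.0128
[ 0.25287394 -0.08134553 -2.71099599] [ 0.022 -0.011 -0.004 -0.     0.002 -0.003]
turn opt 0 shift units [ 0.0184 -0.0046  0.1275] rot units [0.0006 0.0004 0.002 ] mm [ 3.7 -0.9 25.5] j6 1.339
turn opt 3.141592653589793 shift units [ 0.0184 -0.0046  0.1275] rot units [-6.000e-04  9.000e-04 -2.998e+00] mm [ 3.7 -0.9 25.5] j6 1.339
```

View pics/c4.png

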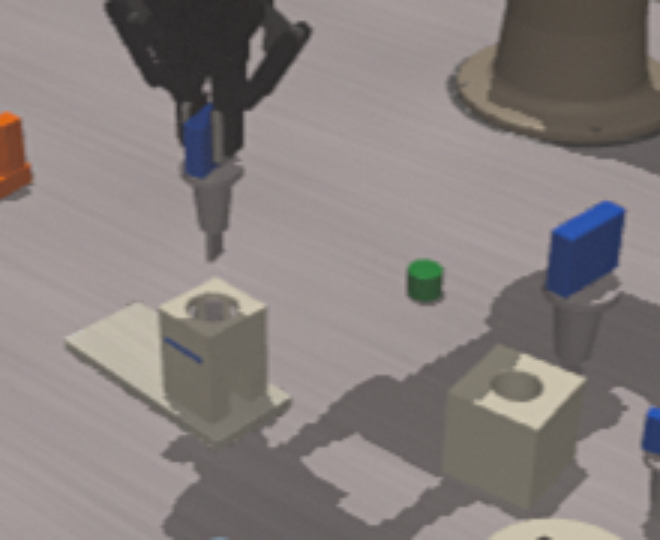

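View pics/w4.png

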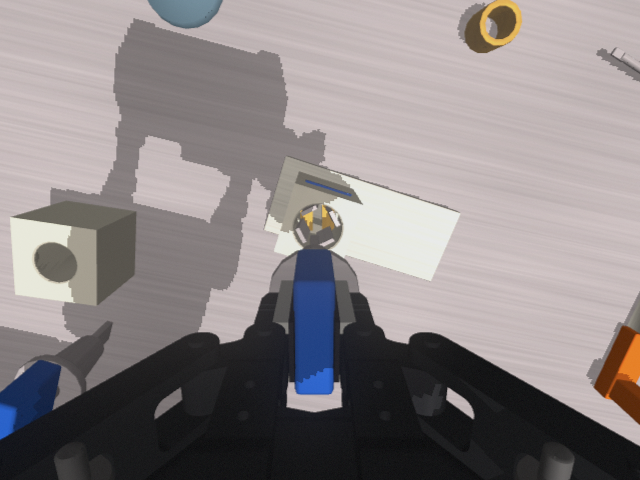

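```bash
python3 - <<'E'
from h import *
d=np.load('pics/w4.npz');st={'ee_pos':d['p'],'orientation':d['q']}
w=[onz('wrist',p,.227,st) for p in [(294,282),(334,282),(333,393),(296,393)]];m=np.mean(w,0);print(np.array(w).round(4),m,np.linalg.norm(w[1]-w[0]),np.linalg.norm(w[2]-w[1]))
R=Ro.from_quat(st['orientation']).as_matrix();print('rel tool',R.T@(m-st['ee_pos']))
# tang bottom in scene
print(proj('scene',[st['ee_pos'][0],st['ee_pos'][1],.1211]), 'seen',220+214/3,150+260/3)
print(proj('scene',[.579,.0635,.082]),'seen bore',220+213/3,150+306/3)
# height from scene: tang end above
for z in [.115,.121,.127]: print(z,onz('scene',(291.3,236.5),z))
E
```

```text
[[0.5973 0.0769 0.227 ]
 [0.6    0.0643 0.227 ]
 [0.5587 0.0551 0.227 ]
 [0.556  0.0679 0.227 ]] [0.57799642 0.06605296 0.227     ] 0.012863974298718684 0.04228093988040265
rel tool [ 0.00044315 -0.00087411  0.14274746]
[290.76587874 235.79977462] seen 291.3333333333333 236.66666666666669
[289.78325657 252.17737997] seen bore 291.0 252.0
0.115 [0.57163018 0.06224529 0.115     ]
0.121 [0.57844875 0.06861222 0.121     ]
0.127 [0.58526732 0.07497915 0.127     ]
```

```bash
python3 -m jog '[-1,0.016,0,0,0,0,0, -1,0.016,0,0.08,0,0,0, -1,0.016,0,0.16,0,0,0, -1,0.016,0,0.2,0,0,0, -1,0.016,0,0.2,0,0,0]'; python3 - <<'E'
from h import *
st,im=snap('wrist','w5')
cv2.imwrite('pics/c5.png',cv2.resize(im[130:430,190:450,::-1],None,fx=2,fy=2))
print(st['force'],st['ft_torque']);goto([.579,.0635,.299],.213-np.pi/2)
E
```

```text
time_s: 5.7
ee_pos: [0.5776, 0.0644, 0.3294]
orientation: [0.779, -0.627, -0.001, 0.001]
force: [-0.4, -0.1, -2.9]
opening: 0.0132
[-0.40995695 -0.13497734 -2.85451487] [-0.06399994  0.05868532 -0.02600353]
turn opt 0 shift units [ 0.0049 -0.0048  0.1569] rot units [0.0012 0.0005 0.0027] mm [ 1.  -1.  31.4] j6 1.334
turn opt 3.141592653589793 shift units [ 0.0049 -0.0048  0.1569] rot units [-8.0000e-04  1.9000e-03 -2.9973e+00] mm [ 1.  -1.  31.4] j6 1.334
```

View pics/c5.png

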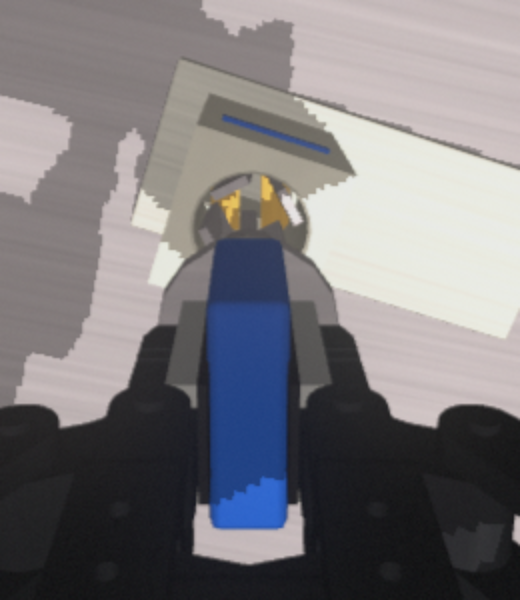

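```bash
python3 -m jog '[-1,0.002,0,0.05,0,0,0, -1,0.002,0,0.1,0,0,0, -1,0.002,0,0.15,0,0,0, -1,0.002,0,0.15,0,0,0]';python3 -m jog '[-1,0,0,0.02,0,0,0, -1,0,0,0.04,0,0,0, -1,0,0,0.06,0,0,0, -1,0,0,0.06,0,0,0]'
```

```text
time_s: 6.15
ee_pos: [0.5775, 0.0639, 0.2984]
orientation: [0.779, -0.627, -0.002, 0.001]
force: [0.5, 0.2, -2.3]
opening: 0.0134
time_s: 6.55
ee_pos: [0.5776, 0.0639, 0.2861]
orientation: [0.779, -0.627, -0.002, 0.001]
force: [1.7, 1.3, -3.0]
opening: 0.0129
```

```bash
for i in 1; do python3 -m jog '[-1,0,0,0.01,0,0,0, -1,0,0,0.02,0,0,0, -1,0,0,0.02,0,0,0]'; done; python3 -m jog '[-1,0,0,0.01,0,0,0, -1,0,0,0.015,0,0,0, -1,0,0,0.015,0,0,0]'
```

```text
time_s: 6.85
ee_pos: [0.5777, 0.0639, 0.2821]
orientation: [0.779, -0.627, -0.002, 0.001]
force: [1.6, 0.7, -1.5]
opening: 0.0132
time_s: 7.15
ee_pos: [0.578, 0.0639, 0.2792]
orientation: [0.779, -0.627, -0.001, 0.001]
force: [2.2, -0.1, -2.1]
opening: 0.0132
```

```bash
python3 -m jog '[-1,0,0,0.01,0,0,0, -1,0,0,0.02,0,0,0, -1,0,0,0.025,0,0,0, -1,0,0,0.025,0,0,0]';  python3 -m jog '[-1,0,0,0.01,0,0,0, -1,0,0,0.015,0,0,0, -1,0,0,0.015,0,0,0]'
```

```text
time_s: 7.55
ee_pos: [0.5781, 0.0638, 0.2741]
orientation: [0.779, -0.627, -0.001, 0.0]
force: [3.3, 0.4, -0.7]
opening: 0.0128
time_s: 7.85
ee_pos: [0.5782, 0.0638, 0.2712]
orientation: [0.779, -0.627, -0.001, 0.0]
force: [3.3, 1.1, -0.1]
opening: 0.0132
```

```bash
python3 -m jog '[-1,0.001,-0.005,0.01,0,0,0, -1,0.001,-0.005,0.015,0,0,0, -1,0.001,-0.005,0.015,0,0,0]';  python3 -m jog '[-1,0,0,0.005,0,0,0, -1,0,0,0.01,0,0,0, -1,0,0,0.01,0,0,0]'
```

```text
time_s: 8.15
ee_pos: [0.5789, 0.0639, 0.2686]
orientation: [0.779, -0.627, -0.001, 0.0]
force: [-1.6, 0.6, 7.0]
opening: 0.013
time_s: 8.45
ee_pos: [0.5788, 0.0639, 0.2686]
orientation: [0.779, -0.627, -0.001, 0.0]
force: [-4.4, 0.4, 14.8]
opening: 0.013
```

```bash
python3 -m jog '[-1,0,0,0.01,0,0,0, -1,0,0,0.015,0,0,0, -1,0,0,0.015,0,0,0]'; python3 - <<'E'
from h import *
st,im=snap('wrist','w6');snap('scene','s6')
im=cv2.imread('pics/s6.png');cv2.imwrite('pics/c6.png',cv2.resize(im[170:310,240:360],None,fx=4,fy=4,interpolation=cv2.INTER_CUBIC))
E
```

```text
time_s: 8.75
ee_pos: [0.5785, 0.064, 0.2685]
orientation: [0.779, -0.627, 0.0, -0.0]
force: [-7.5, -0.3, 23.8]
opening: 0.0132
```

View pics/c6.png

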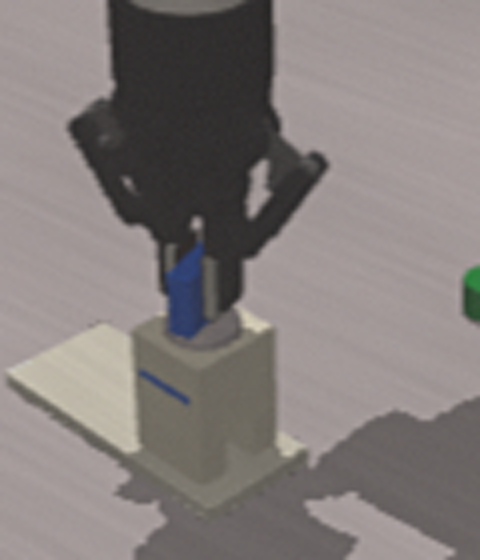

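```bash
python3 -m jog '[-1,0,0,0,0,0,0, -1,0,0,0,0,0,0, 0,0,0,0,0,0,0, 0,0,0,0,0,0,0, 0,0,0,0,0,0,0, 0,0,0,0,0,0,0]'; python3 -m jog '[0,0,0,-0.1,0,0,0, 0,0,0,-0.3,0,0,0, 0,0,0,-0.45,0,0,0, 0,0,0,-0.45,0,0,0]'; python3 - <<'E'
from h import *
st,im=snap('wrist','w7');snap('scene','s7')
im=cv2.imread('pics/s7.png');cv2.imwrite('pics/c7.png',cv2.resize(im[170:310,240:360],None,fx=4,fy=4,interpolation=cv2.INTER_CUBIC))
E
```

```text
time_s: 9.45
ee_pos: [0.5784, 0.064, 0.2681]
orientation: [0.779, -0.627, -0.0, 0.0]
force: [0.7, 0.1, -0.3]
opening: 0.0427
time_s: 9.85
ee_pos: [0.5793, 0.064, 0.3627]
orientation: [0.779, -0.627, 0.003, -0.002]
force: [-0.1, -1.5, 0.0]
opening: 0.0426
```

View pics/c7.png

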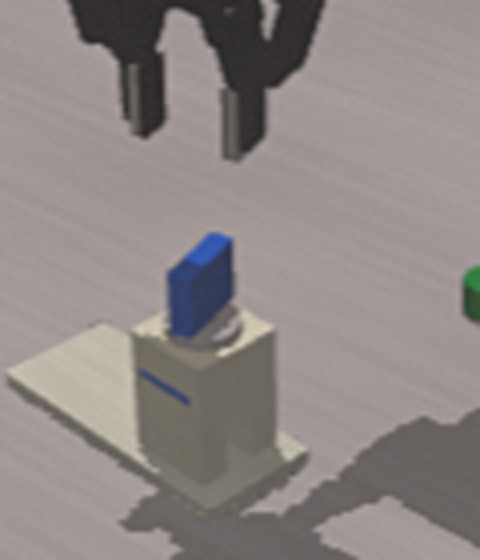

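View pics/w7.png

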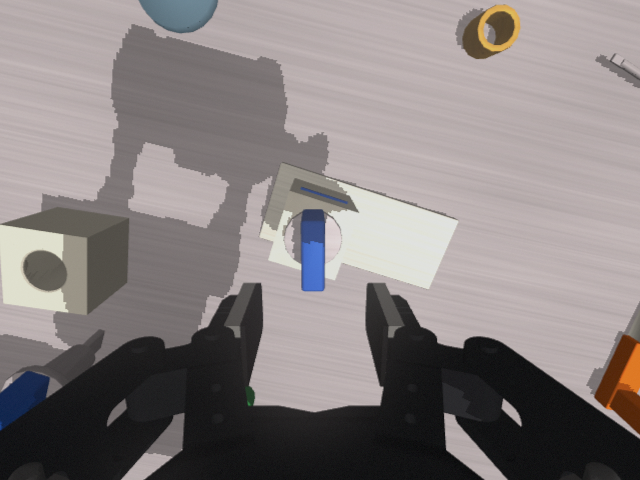

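```bash
python3 - <<'E'
from h import *
goto([.46,-.275,.33],.024-np.pi/2)
E
```

```text
turn opt 0 shift units [1.5284 0.9413 0.1413] rot units [-0.0002  0.      0.1834] mm [305.7 188.3  28.3] j6 1.333
turn opt 3.141592653589793 shift units [1.5284 0.9413 0.1413] rot units [-1.0000e-04 -3.0000e-04 -2.8166e+00] mm [305.7 188.3  28.3] j6 1.333
```

```bash
python3 -m jog '[0,1,0.62,0,0,0,0.183, 0,1,0.62,0,0,0,0.183, 0,1,0.62,0,0,0,0.183, 0,1,0.62,0,0,0,0.183, 0,1,0.62,0,0,0,0.183]';python3 - <<'E'
from h import *
goto([.46,-.275,.33],.024-np.pi/2)
E
```

```text
time_s: 10.45
ee_pos: [0.4985, -0.1603, 0.3565]
orientation: [0.715, -0.699, -0.001, 0.001]
force: [0.1, -0.5, -0.5]
opening: 0.0426
turn opt 0 shift units [0.5691 0.2055 0.1327] rot units [ 0.0029  0.0011 -0.0009] mm [113.8  41.1  26.5] j6 1.091
turn opt 3.141592653589793 shift units [0.5691 0.2055 0.1327] rot units [ 1.7000e-03 -4.6000e-03  2.9991e+00] mm [113.8  41.1  26.5] j6 1.091
```

```bash
python3 -m jog '[0,0.569,0.2055,0.133,0.003,0.001,0, 0,0.569,0.2055,0.133,0.003,0.001,0, 0,0.569,0.2055,0.133,0.003,0.001,0, 0,0.569,0.2055,0.133,0.003,0.001,0, 0,0.569,0.2055,0.133,0.003,0.001,0]';python3 - <<'E'
from h import *
st,im=snap('wrist','w8'); print(st['ee_pos'],st['joint_vel'].round(3))
E
```

```text
time_s: 10.95
ee_pos: [0.4595, -0.2751, 0.3284]
orientation: [0.715, -0.699, -0.002, -0.0]
force: [-0.0, -0.1, 0.1]
opening: 0.0427
[ 0.45953536 -0.27508106  0.32842522] [ 0.035 -0.018 -0.007  0.003  0.003  0.003]
```

View pics/w8.png

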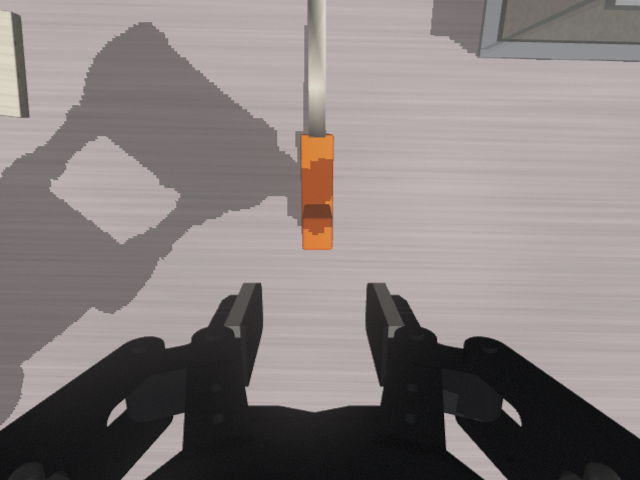

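```bash
python3 - <<'E'
from h import *
d=np.load('pics/w8.npz');st={'ee_pos':d['p'],'orientation':d['q']};im=d['im']
cv2.imwrite('pics/c8.png',cv2.resize(im[0:270,260:380,::-1],None,fx=2.2*1,fy=2.2,interpolation=cv2.INTER_CUBIC))
h=hsv(im);m=(h[...,0]>3)&(h[...,0]<20)&(h[...,1]>150)
for s,c,l in blobs(im,m,200):
    print(s,c)
    for r in [140,150,160,170,225,235,240,245,247]: 
        x=np.where(l[r])[0]; print(r,x.min(),x.max())
g=cv2.cvtColor(im,cv2.COLOR_RGB2GRAY)
for r in [10,50,100,125]: print(r,im[r,300:334,0].tolist())
E
```

```text
[301, 135, 32, 115, 3410] [316.6, 191.0]
140 301 332
150 301 332
160 301 332
170 302 332
225 302 331
235 303 331
240 303 331
245 303 331
247 303 331
10 [186, 185, 186, 186, 187, 187, 185, 148, 114, 104, 101, 108, 116, 124, 131, 141, 149, 159, 168, 172, 181, 190, 199, 208, 216, 207, 191, 186, 187, 186, 187, 187, 187, 187]
50 [177, 179, 178, 179, 142, 122, 123, 121, 146, 160, 162, 166, 170, 168, 164, 162, 163, 162, 163, 170, 177, 185, 194, 204, 213, 203, 184, 179, 177, 178, 177, 178, 177, 179]
100 [182, 181, 182, 145, 125, 125, 126, 127, 148, 179, 188, 188, 189, 191, 189, 191, 191, 191, 190, 189, 186, 185, 182, 178, 179, 184, 185, 186, 186, 186, 186, 185, 185, 187]
125 [182, 181, 181, 144, 124, 124, 124, 125, 120, 117, 116, 118, 119, 119, 121, 123, 124, 124, 125, 124, 126, 126, 126, 123, 122, 155, 176, 181, 181, 180, 181, 181, 182, 181]
```

View pics/c8.png

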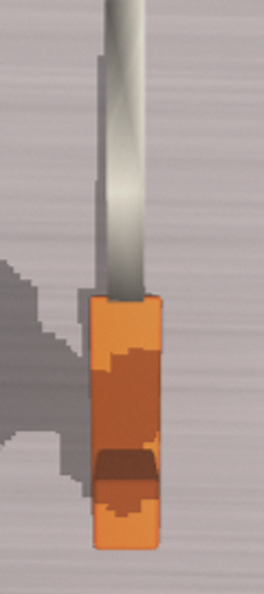

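```bash
python3 - <<'E'
from h import *
d=np.load('pics/w8.npz');st={'ee_pos':d['p'],'orientation':d['q']}
W=lambda p,z:onz('wrist',p,z,st)
pf=W((317.2,218),.064);pr=W((317.3,249),.064);f=W((317,135),.018);bl=W((316.5,10),.010);bl2=W((316.7,110),.018)
print(pf,pr,f,bl,bl2)
pc=(pf+pr)/2;print('post c',pc,'len',np.linalg.norm(pf-pr),'front dist',np.linalg.norm((f-pc)[:2]))
for p in (f,bl,bl2): v=p-pc;print('ang',np.arctan2(v[1],v[0]))
v=bl-f;print(np.arctan2(v[1],v[0]))
goto([pc[0],pc[1],.048+.155],np.arctan2((f-pc)[1],(f-pc)[0])-np.pi/2)
E
```

```text
[ 0.4733429  -0.27676937  0.064     ] [ 0.45247941 -0.277327    0.064     ] [ 0.52378546 -0.27579521  0.018     ] [ 0.60586605 -0.27358932  0.01      ] [ 0.54089066 -0.27518175  0.018     ]
post c [ 0.46291115 -0.27704818  0.064     ] len 0.020870940362958747 front dist 0.06088720571465239
ang 0.020579996369826273
ang 0.024190745129650647
ang 0.023930311672999287
0.026868221755966114
turn opt 0 shift units [ 0.0146 -0.0155  0.6297] rot units [0.0014 0.0018 0.0022] mm [  2.9  -3.1 125.9] j6 0.866
turn opt 3.141592653589793 shift units [ 0.0146 -0.0155  0.6297] rot units [-2.8000e-03  2.1000e-03 -2.9978e+00] mm [  2.9  -3.1 125.9] j6 0.866
```

```bash
python3 -m jog '[0,0.0146,-0.0155,0.2,0.001,0.002,0, 0,0.0146,-0.0155,0.4,0.001,0.002,0, 0,0.0146,-0.0155,0.55,0.001,0.002,0, 0,0.0146,-0.0155,0.63,0.001,0.002,0, 0,0.0146,-0.0155,0.63,0.001,0.002,0, 0,0.0146,-0.0155,0.63,0.001,0.002,0]'; python3 - <<'E'
from h import *
st,im=snap('wrist','w9'); print(st['joint_vel'].round(3));goto([.463,-.277,.203],.024-np.pi/2)
E
```

```text
time_s: 11.6
ee_pos: [0.4635, -0.2762, 0.2033]
orientation: [0.716, -0.698, -0.0, 0.0]
force: [-0.2, -0.5, -0.1]
opening: 0.0424
[-0.007 -0.025 -0.017  0.001  0.002 -0.002]
turn opt 0 shift units [0.0023 0.0032 0.0048] rot units [-0.0008 -0.0011  0.0002] mm [0.5 0.6 1. ] j6 0.867
turn opt 3.141592653589793 shift units [0.0023 0.0032 0.0048] rot units [ 1.8000e-03 -1.3000e-03 -2.9998e+00] mm [0.5 0.6 1. ] j6 0.867
```

View pics/w9.png

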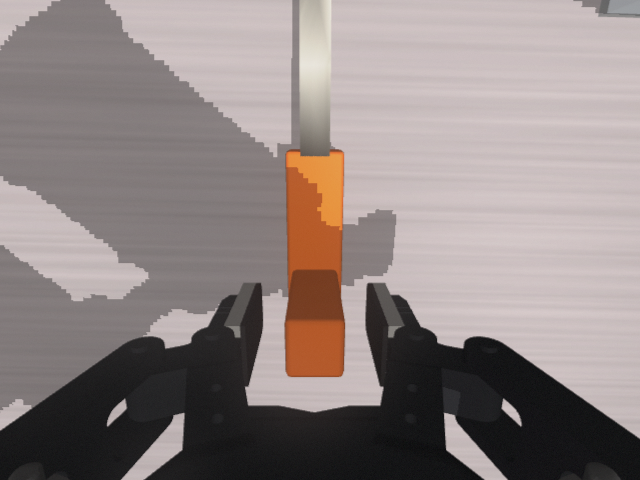

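```bash
python3 -m jog '[-1,0.002,0.003,0,0,0,0, -1,0.002,0.003,0,0,0,0, -1,0.002,0.003,0,0,0,0, -1,0.002,0.003,0,0,0,0, -1,0.002,0.003,0,0,0,0]'; python3 -m jog '[-1,0,0,-0.1,0,0,0, -1,0,0,-0.2,0,0,0, -1,0,0,-0.3,0,0,0, -1,0,0,-0.3,0,0,0]'; python3 - <<'E'
from h import *
st,im=snap('wrist','w10'); print(st['joint_vel'].round(3))
# goal: slot axis
P=np.array([.5788,.064]);yaw=-.095;y=np.array([-np.sin(yaw),np.cos(yaw)])
for yy in [-.25,-.20]: # post y in port frame
    t=P+y*yy; print(yy,t); goto([t[0],t[1],.263],yaw)
E
```

```text
time_s: 12.15
ee_pos: [0.4634, -0.277, 0.2053]
orientation: [0.716, -0.699, 0.002, -0.0]
force: [-0.5, 1.9, 5.3]
opening: 0.0191
time_s: 12.55
ee_pos: [0.4638, -0.2774, 0.2679]
orientation: [0.715, -0.699, 0.005, -0.0]
force: [-0.1, 0.7, -1.3]
opening: 0.0189
[-0.001  0.041  0.042 -0.002 -0.046 -0.001]
-0.25 [ 0.55508571 -0.18487272]
turn opt 0 shift units [-0.4499 -0.4693  0.017 ] rot units [-1.0000e-03 -7.0000e-03 -1.3864e+00] mm [-90.  -93.9   3.4] j6 0.866
turn opt 3.141592653589793 shift units [-0.4499 -0.4693  0.017 ] rot units [-7.3000e-03  1.0000e-03  1.6136e+00] mm [-90.  -93.9   3.4] j6 0.866
-0.2 [ 0.55982857 -0.13509818]
turn opt 0 shift units [-0.6982 -0.499   0.0161] rot units [-1.0000e-03 -7.0000e-03 -1.3864e+00] mm [-139.6  -99.8    3.2] j6 0.866
turn opt 3.141592653589793 shift units [-0.6982 -0.499   0.0161] rot units [-7.3000e-03  1.0000e-03  1.6136e+00] mm [-139.6  -99.8    3.2] j6 0.866
```

View pics/w10.png

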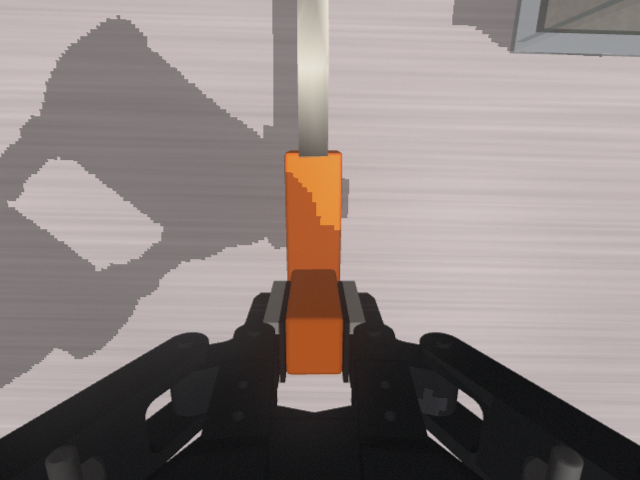

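```bash
python3 -m jog '[-1,-0.06,-0.06,0,0,0,-0.14, -1,-0.12,-0.12,0,0,0,-0.28, -1,-0.18,-0.18,0,0,0,-0.42, -1,-0.24,-0.24,0,0,0,-0.56, -1,-0.3,-0.3,0,-0.001,-0.005,-0.7, -1,-0.3,-0.3,0,-0.001,-0.005,-0.7, -1,-0.3,-0.3,0,-0.001,-0.005,-0.7]';python3 - <<'E'
from h import *
P=np.array([.5788,.064]);yaw=-.095;y=np.array([-np.sin(yaw),np.cos(yaw)])
t=P+y*-.25; goto([t[0],t[1],.25],yaw)
E
```

```text
time_s: 13.3
ee_pos: [0.5216, -0.2155, 0.2652]
orientation: [0.918, -0.397, 0.0, -0.0]
force: [-1.0, -0.3, -0.3]
opening: 0.0192
turn opt 0 shift units [ 0.0033 -0.2268  0.076 ] rot units [-9.000e-04 -1.000e-04 -6.885e-01] mm [  0.7 -45.4  15.2] j6 0.288
turn opt 3.141592653589793 shift units [ 0.0033 -0.2268  0.076 ] rot units [-1.0000e-04  1.1000e-03  2.3115e+00] mm [  0.7 -45.4  15.2] j6 0.288
```

```bash
python3 -m jog '[-1,0,-0.05,0,0,0,-0.14, -1,0,-0.1,0,0,0,-0.28, -1,0,-0.15,0.02,0,0,-0.42, -1,0.002,-0.2,0.04,0,0,-0.56, -1,0.003,-0.227,0.076,-0.001,0,-0.689, -1,0.003,-0.227,0.076,-0.001,0,-0.689, -1,0.003,-0.227,0.076,-0.001,0,-0.689]';python3 - <<'E'
from h import *
st,im=snap('wrist','w11');snap('scene','s11');snap('top','t11')
im=cv2.imread('pics/s11.png');cv2.imwrite('pics/c11.png',cv2.resize(im[120:320,160:400],None,fx=3.2,fy=3,interpolation=cv2.INTER_CUBIC))
P=np.array([.5788,.064]);yaw=-.095;y=np.array([-np.sin(yaw),np.cos(yaw)])
t=P+y*-.25; goto([t[0],t[1],.25],yaw)
E
```

```text
time_s: 14.0
ee_pos: [0.5545, -0.1854, 0.2496]
orientation: [0.999, -0.05, -0.001, -0.0]
force: [0.2, -0.0, -1.4]
opening: 0.0193
turn opt 0 shift units [ 0.0013 -0.0028  0.0013] rot units [ 0.0003 -0.0003 -0.0028] mm [ 0.3 -0.6  0.3] j6 -0.355
turn opt 3.141592653589793 shift units [ 0.0013 -0.0028  0.0013] rot units [-5.0000e-04 -5.0000e-04  2.9972e+00] mm [ 0.3 -0.6  0.3] j6 -0.355
```

View pics/c11.png

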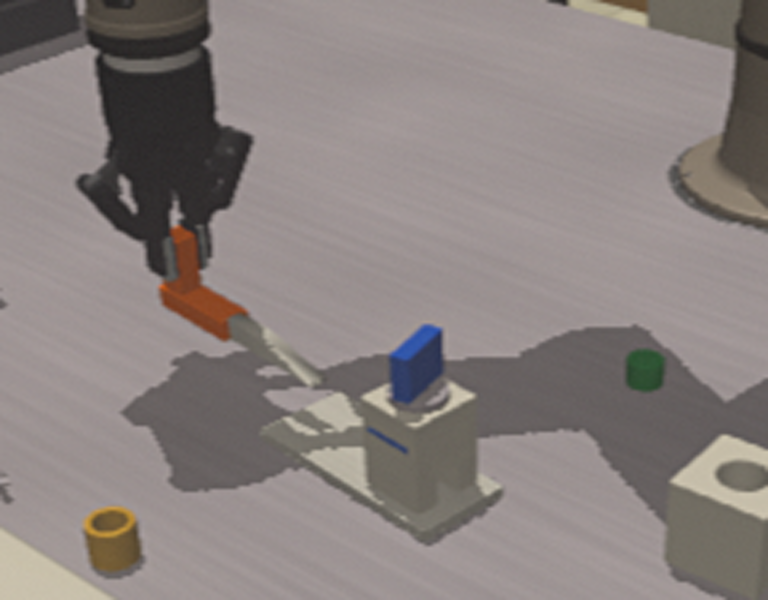

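View pics/w11.png

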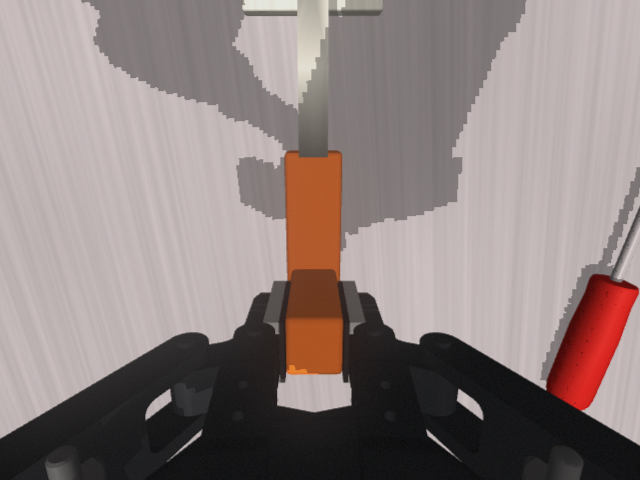

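```bash
python3 - <<'E'
import cv2
im=cv2.imread('pics/t11.png');cv2.imwrite('pics/c12.png',cv2.resize(im[180:300,300:480],None,fx=4.4,fy=4.4,interpolation=cv2.INTER_CUBIC))
E
```

```text
(no output)
```

View pics/c12.png

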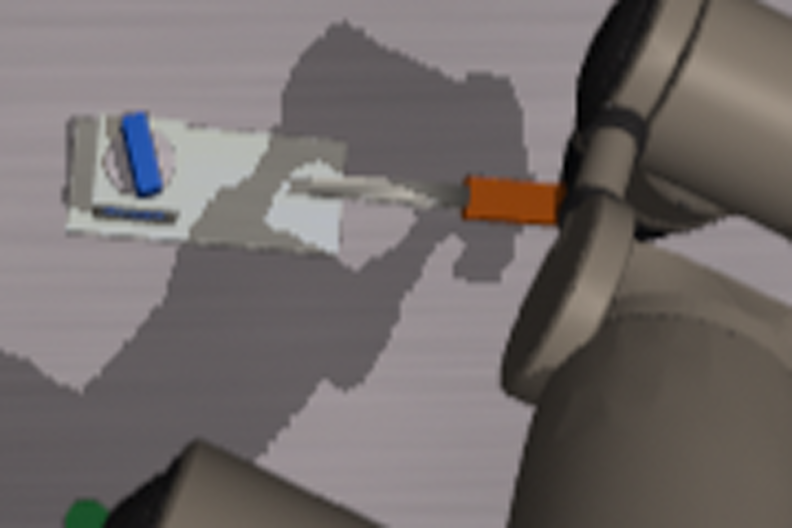

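```bash
python3 - <<'E'
from h import *
t=onz('top',(300+288/4.4-.4,180+186/4.4-.4),.047);P=np.array([.5788,.064]);yaw=-.095
c,s=np.cos(-yaw),np.sin(-yaw);L=lambda w:np.array([[c,-s],[s,c]])@(np.array(w)[:2]-P)
print('tip port frame',L(t))
p=bot.state()['ee_pos'];print('post',L(p))
d=np.load('pics/w11.npz');st={'ee_pos':d['p'],'orientation':d['q']}
for u in [(243,13),(382,13)]: print('plate corner',L(onz('wrist',u,.01,st)))
for u in [(299,152),(327.5,152),(300,40),(328,40)]: print('blade',L(onz('wrist',u,.062,st)))
for q in [(65,235),(345,143),(338,252)]: print('plate top view', L(onz('top',(300+q[0]/4.4-.4,180+q[1]/4.4-.4),.01)))
E
```

```text
tip port frame [ 0.00120614 -0.08698027]
post [-0.00025412 -0.25055789]
plate corner [-0.03493442 -0.12645671]
plate corner [ 0.03391823 -0.12683716]
blade [-0.00624993 -0.19075273]
blade [ 0.00540752 -0.19081595]
blade [-0.00519386 -0.14928702]
blade [ 0.00540326 -0.14934538]
plate top view [-0.03497808  0.04171315]
plate top view [ 0.03571078 -0.12267164]
plate top view [-0.03098792 -0.12331448]
```

```bash
python3 -m jog '[-1,0.001,-0.1,0,0,0,0, -1,0.001,-0.2,0,0,0,0, -1,0.001,-0.28,0.05,0,0,0, -1,0.001,-0.28,0.1,0,0,0, -1,0.001,-0.28,0.15,0,0,0, -1,0.001,-0.28,0.163,0,0,0, -1,0.001,-0.28,0.163,0,0,0]';python3 - <<'E'
from h import *
st,im=snap('wrist','w12');snap('scene','s12')
im=cv2.imread('pics/s12.png');cv2.imwrite('pics/c13.png',cv2.resize(im[150:310,200:380],None,fx=4,fy=3.7,interpolation=cv2.INTER_CUBIC))
P=np.array([.5788,.064]);yaw=-.095;y=np.array([-np.sin(yaw),np.cos(yaw)])
c,s=np.cos(-yaw),np.sin(-yaw);L=lambda w:np.array([[c,-s],[s,c]])@(np.array(w)[:2]-P)
print(L(st['ee_pos']),st['force'])
t=P+y*-.15; goto([t[0],t[1],.2155],yaw)
E
```

```text
time_s: 14.85
ee_pos: [0.5602, -0.1303, 0.2167]
orientation: [0.999, -0.049, -0.001, -0.0]
force: [0.0, -1.2, -0.9]
opening: 0.0189
[-4.26750479e-05 -1.95233836e-01] [ 0.03014063 -1.1941639  -0.9247521 ]
turn opt 0 shift units [-0.0021 -0.2259  0.0105] rot units [ 0.0005 -0.0005 -0.0036] mm [ -0.4 -45.2   2.1] j6 -0.262
turn opt 3.141592653589793 shift units [-0.0021 -0.2259  0.0105] rot units [-7.0000e-04 -7.0000e-04  2.9964e+00] mm [ -0.4 -45.2   2.1] j6 -0.262
```

View pics/c13.png

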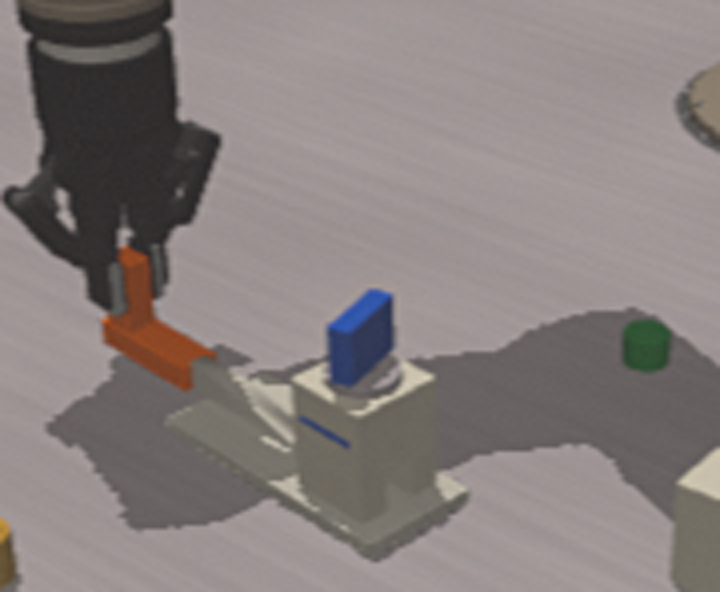

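View pics/w12.png

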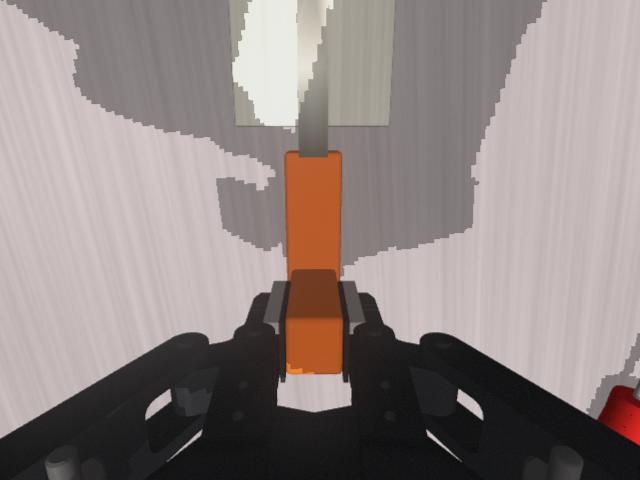

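```bash
python3 -m jog '[-1,0,0,0.005,0,0,0, -1,0,0,0.01,0,0,0, -1,0,0,0.01,0,0,0]'; python3 -m jog '[-1,0,0,0.005,0,0,0, -1,0,0,0.01,0,0,0, -1,0,0,0.01,0,0,0]'
```

```text
time_s: 15.25
ee_pos: [0.5606, -0.1305, 0.2158]
orientation: [0.999, -0.05, 0.0, 0.0]
force: [-0.1, 0.0, -1.1]
opening: 0.0191
time_s: 15.55
ee_pos: [0.5608, -0.1307, 0.2148]
orientation: [0.999, -0.049, 0.001, 0.001]
force: [-1.3, -1.0, 6.3]
opening: 0.0192
```

```bash
python3 -m jog '[-1,-0.002,-0.03,-0.004,0,0,0, -1,-0.002,-0.06,-0.004,0,0,0, -1,-0.002,-0.09,-0.004,0,0,-0.003, -1,-0.002,-0.12,-0.004,0,0,-0.003, -1,-0.002,-0.15,-0.004,0,0,-0.003, -1,-0.002,-0.19,-0.004,0,0,-0.003, -1,-0.002,-0.19,-0.004,0,0,-0.003]';python3 - <<'E'
from h import *
st,im=snap('wrist','w13');snap('scene','s13')
im=cv2.imread('pics/s13.png');cv2.imwrite('pics/c14.png',cv2.resize(im[150:310,200:380],None,fx=4,fy=3.7,interpolation=cv2.INTER_CUBIC))
P=np.array([.5788,.064]);yaw=-.095;y=np.array([-np.sin(yaw),np.cos(yaw)])
c,s=np.cos(-yaw),np.sin(-yaw);L=lambda w:np.array([[c,-s],[s,c]])@(np.array(w)[:2]-P)
print(L(st['ee_pos']),st['force'])
t=P+y*-.087; goto([t[0],t[1],.2153],yaw)
E
```

```text
time_s: 16.25
ee_pos: [0.5641, -0.0917, 0.2154]
orientation: [0.999, -0.047, 0.001, 0.0]
force: [-0.3, 0.2, -1.1]
opening: 0.0194
[ 0.00017183 -0.15635945] [-0.32198997  0.21499694 -1.11183538]
turn opt 0 shift units [-0.0014 -0.3512  0.0006] rot units [ 0.0011 -0.0021 -0.0002] mm [ -0.3 -70.2   0.1] j6 -0.201
turn opt 3.141592653589793 shift units [-0.0014 -0.3512  0.0006] rot units [-3.2000e-03 -1.7000e-03  2.9998e+00] mm [ -0.3 -70.2   0.1] j6 -0.201
```

View pics/c14.png

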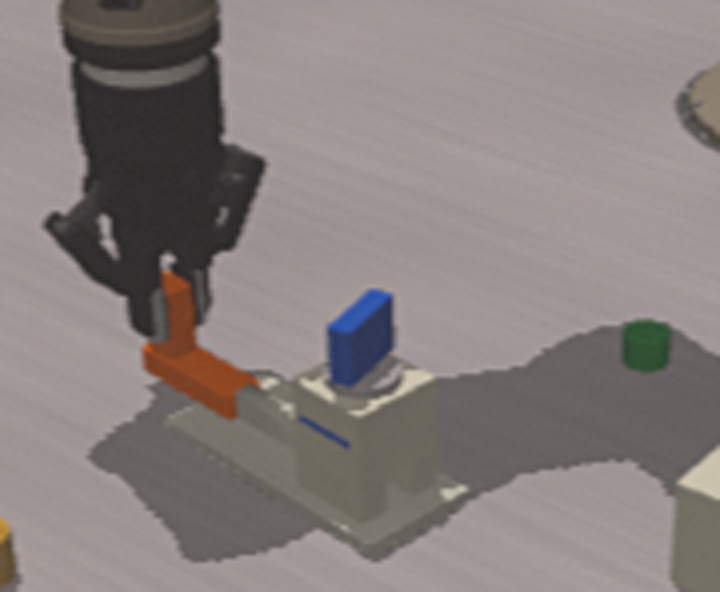

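View pics/w13.png

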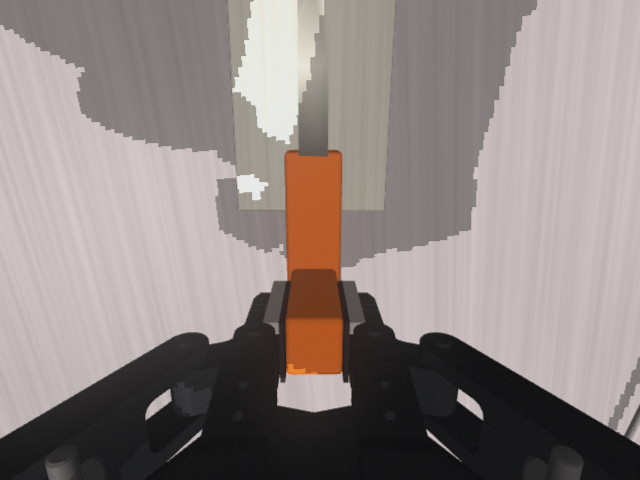

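```bash
python3 -m jog '[-1,-0.001,-0.025,0,0,0,0, -1,-0.001,-0.05,0,0,0,0, -1,-0.001,-0.075,0,0,0,0, -1,-0.001,-0.1,0,0,0,0, -1,-0.001,-0.12,0,0,0,0, -1,-0.001,-0.12,0,0,0,0]'; python3 -m jog '[-1,0,-0.015,0,0,0,0, -1,0,-0.03,0,0,0,0, -1,0,-0.045,0,0,0,0, -1,0,-0.06,0,0,0,0]'
```

```text
time_s: 16.95
ee_pos: [0.5663, -0.068, 0.2155]
orientation: [0.999, -0.047, 0.001, 0.001]
force: [0.4, -0.1, -2.4]
opening: 0.0192
time_s: 17.35
ee_pos: [0.5675, -0.0565, 0.2156]
orientation: [0.999, -0.047, 0.001, 0.001]
force: [-0.2, -6.8, -1.1]
opening: 0.019
```

```bash
python3 -m jog '[-1,0,-0.015,0,0,0,0, -1,0,-0.03,0,0,0,0, -1,0,-0.045,0,0,0,0, -1,0,-0.06,0,0,0,0, -1,0,-0.06,0,0,0,0]'
```

```text
time_s: 17.85
ee_pos: [0.569, -0.0451, 0.2158]
orientation: [0.999, -0.047, 0.002, 0.002]
force: [0.7, -5.3, -2.2]
opening: 0.0193
```

```bash
python3 - <<'E'
from h import *
st=bot.state()
P=np.array([.5788,.064]);yaw=-.095;y=np.array([-np.sin(yaw),np.cos(yaw)])
c,s=np.cos(-yaw),np.sin(-yaw);L=lambda w:np.array([[c,-s],[s,c]])@(np.array(w)[:2]-P)
print(L(st['ee_pos']),st['force'])
t=P+y*-.087; goto([t[0],t[1],.2153],yaw)
E
```

```text
[ 0.00055859 -0.10954468] [ 0.70348614 -5.30070145 -2.23427544]
turn opt 0 shift units [-0.0028 -0.1127  0.0022] rot units [ 0.0032 -0.0039  0.0002] mm [ -0.6 -22.5   0.4] j6 -0.116
turn opt 3.141592653589793 shift units [-0.0028 -0.1127  0.0022] rot units [ 0.0062  0.0051 -2.9998] mm [ -0.6 -22.5   0.4] j6 -0.116
```

```bash
python3 -m jog '[-1,-0.002,-0.02,0,0.003,-0.002,0, -1,-0.002,-0.04,0.001,0.003,-0.004,0, -1,-0.002,-0.06,0.001,0.003,-0.004,0, -1,-0.002,-0.08,0.001,0.003,-0.004,0, -1,-0.002,-0.09,0.001,0.003,-0.004,0, -1,-0.002,-0.09,0.001,0.003,-0.004,0]'; python3 -m jog '[-1,0,-0.005,0,0,0,0, -1,0,-0.01,0,0,0,0, -1,0,-0.015,0,0,0,0, -1,0,-0.015,0,0,0,0]'
```

```text
time_s: 18.45
ee_pos: [0.5702, -0.0267, 0.2154]
orientation: [0.999, -0.047, -0.0, -0.0]
force: [0.7, 0.5, -2.7]
opening: 0.0188
time_s: 18.85
ee_pos: [0.5705, -0.0236, 0.2154]
orientation: [0.999, -0.047, -0.0, -0.0]
force: [1.2, -1.2, -0.6]
opening: 0.0192
```

```bash
python3 -m jog '[-1,0,-0.004,0,0,0,0, -1,0,-0.008,0,0,0,0, -1,0,-0.008,0,0,0,0]'; python3 -m jog '[-1,0,-0.004,0,0,0,0, -1,0,-0.008,0,0,0,0, -1,0,-0.008,0,0,0,0]';python3 - <<'E'
from h import *
st,im=snap('wrist','w14');snap('scene','s14')
im=cv2.imread('pics/s14.png');cv2.imwrite('pics/c15.png',cv2.resize(im[170:310,220:370],None,fx=4.2,fy=4.2,interpolation=cv2.INTER_CUBIC))
E
```

```text
time_s: 19.15
ee_pos: [0.5706, -0.0219, 0.2154]
orientation: [0.999, -0.047, -0.0, -0.0]
force: [-0.0, -1.1, -1.9]
opening: 0.0193
time_s: 19.45
ee_pos: [0.5708, -0.0206, 0.2155]
orientation: [0.999, -0.047, -0.0, 0.0]
force: [-1.4, -5.4, -1.1]
opening: 0.0192
```

View pics/c15.png

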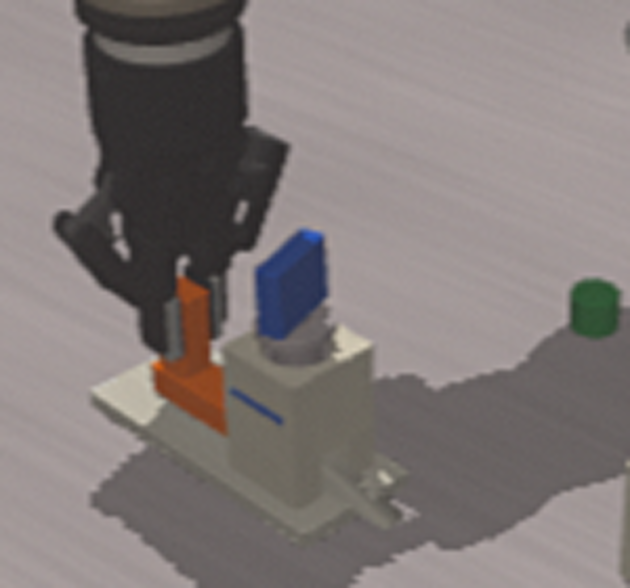

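View pics/w14.png

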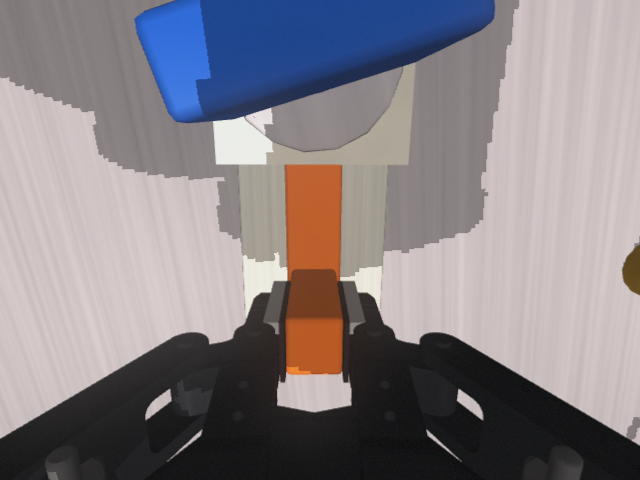

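```bash
python3 -m jog '[-1,0,-0.006,0,0,0,0, -1,0,-0.008,0,0,0,0, -1,0,-0.008,0,0,0,0]'
```

```text
time_s: 19.85
ee_pos: [0.5709, -0.0202, 0.2156]
orientation: [0.999, -0.047, -0.0, 0.001]
force: [-3.2, -9.5, -0.4]
opening: 0.0191
```

Force rises with no advance, so the shoulder has met the port. Next I relax the push, open, and lift straight off.

```bash
python3 -m jog '[-1,0,0,0,0,0,0, -1,0,0,0,0,0,0, 0,0,0,0,0,0,0, 0,0,0,0,0,0,0, 0,0,0,0,0,0,0, 0,0,0,0,0,0,0]'; python3 -m jog '[0,0,0,-0.1,0,0,0, 0,0,0,-0.2,0,0,0, 0,0,0,-0.35,0,0,0, 0,0,0.1,-0.5,0,0,0, 0,0,0.3,-0.6,0,0,0, 0,0,0.3,-0.6,0,0,0, 0,0,0.3,-0.6,0,0,0]';python3 - <<'E'
from h import *
st,im=snap('wrist','w15');snap('scene','s15');snap('top','t15')
im=cv2.imread('pics/s15.png');cv2.imwrite('pics/c16.png',cv2.resize(im[170:310,220:370],None,fx=4.2,fy=4.2,interpolation=cv2.INTER_CUBIC))
print(st['ee_pos'])
E
```

```text
time_s: 20.45
ee_pos: [0.5709, -0.02, 0.2157]
orientation: [0.999, -0.047, -0.0, 0.001]
force: [-0.4, -0.5, 0.9]
opening: 0.0426
time_s: 21.15
ee_pos: [0.5652, -0.08, 0.3362]
orientation: [0.999, -0.048, 0.0, 0.001]
force: [-0.4, 0.1, 0.0]
opening: 0.0428
[ 0.56517597 -0.07999357  0.33616469]
```

View pics/c16.png

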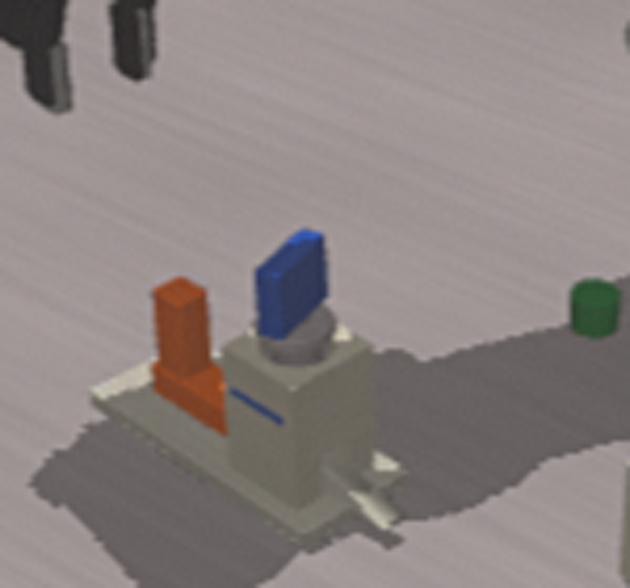

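View pics/w15.png

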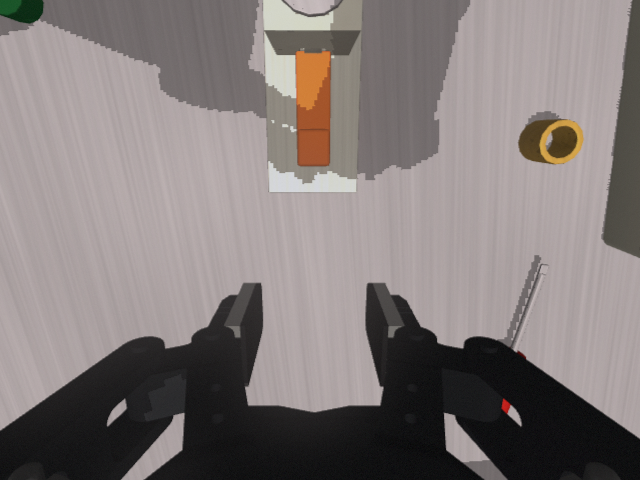

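```bash
python3 - <<'E'
from h import *
def bl(f):
    im=cv2.imread(f)[:,:,::-1].copy();h=hsv(im);m=(h[...,0]>100)&(h[...,0]<135)&(h[...,1]>140)
    return [(s,c) for s,c,l in blobs(im,m,100) if 270<c[0]<310]
for f in ['s7','s12','s13','s15']: print(f,bl(f'pics/{f}.png'))
for z in [.108,.116,.120]: print(z,proj('scene',[.5788,.064,z]),proj('top',[.5788,.064,z]))
def bt(f):
    im=cv2.imread(f)[:,:,::-1].copy();h=hsv(im);m=(h[...,0]>100)&(h[...,0]<135)&(h[...,1]>140)
    return [(s,c) for s,c,l in blobs(im,m,60) if 310<c[0]<350 and c[1]<240]
for f in ['t11','t15']: print(f,bt(f'pics/{f}.png'))
im=cv2.imread('pics/s15.png')[140:,200:420]; 
E
```

```text
s7 []
s12 []
s13 []
s15 []
0.108 [289.62829382 241.32883645] [332.16130958 216.02083751]
0.116 [289.50018268 237.91318024] [332.25327458 215.54615695]
0.12 [289.43569861 236.19392769] [332.29973167 215.30636712]
t11 [([328, 206, 8, 19, 101], [331.6, 214.7])]
t15 [([329, 205, 9, 19, 113], [332.5, 214.2])]
```

```bash
python3 - <<'E'
from h import *
for f in ['s7','s12','s13','s15']:
    im=cv2.imread(f'pics/{f}.png').astype(int); sub=im[215:265,275:310]
    m=(sub[...,0]>sub[...,2]+30)&(sub[...,0]>sub[...,1]+20)
    b=[(s,c) for s,c,l in blobs(sub,m,60)];print(f,b)
E
```

```text
s7 [([7, 13, 16, 26, 296], [14.7, 25.5])]
s12 [([7, 13, 16, 26, 303], [14.6, 25.6])]
s13 [([7, 13, 16, 26, 303], [14.7, 25.5])]
s15 [([6, 9, 17, 27, 310], [13.8, 22.0])]
```

```bash
python3 - <<'E'
from h import *
print(bot.state()['force'],bot.state()['joint_vel'].round(3)); print(bot.finish_job())
E
```

```text
[ 0.20304493  0.04556898 -0.43358906] [ 0.007  0.002 -0.004 -0.001  0.002 -0.001]
the job is handed in; nothing more can be done
None
```

I seated the plug in the port, freed it with the wedge, and left both in place, let go. I handed the job in at about 21 s of the 64 s; no verdict was reported.

- **Seating:** I took the middle-sized plug from the rest. The wrist camera showed the key slot at about 0.31 rad from the port's x axis, so I aligned the tang with it first. The key went in without a searching twist. I pressed the plug home with up to about 24 N, let go, and the picture showed the collar on the rim.
- **Freeing:** I drove the wedge along the slot floor with a peak reading of about 7 N. At the end I pushed until the force rose to about 10 N with no further travel, which I took as the shoulder meeting the port. Then I let go and lifted clear.
- **Last checks:** The plug's head rose 3.5 px in the scene view, which is about 8 mm. The blade sticks out beyond the port, and the gripper is clear of everything.
- **One small disagreement:** The head also moved about 1 px sideways, roughly 2 mm, in both the scene and top views. That suggests a slight shift or tilt, which I judged to be within the 5 mm and 0.08 rad limits but did not measure separately.

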